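# Clear up after grinding track parts

## Robot

A 6-joint arm with a two-finger parallel gripper is mounted at the origin on the work surface. World frame = base frame: x ahead of the robot, y to its left, z up, the work surface at z = 0. Lengths are in m, angles in rad, forces in N, time in s.
With the tool pointing down it reaches from about 0.425 to 0.95 m from the base axis. Payload 14.7 kg.
Tool frame: the origin (TCP) lies between the finger pads; the fingertips stand 14 mm ahead of it and the grasp point (between the pads) lies 5 mm behind it (arm.tips_ahead is the distance from the TCP to the fingertips, in m); z points along the fingers, y is the line along which they close (so a half turn about z gives the same grasp; the last joint's range is limited). The gripper opens to 85 mm and grips with 20 to 120 N. Pads are 22 mm wide; open, the fingers measure 114 mm over their backs; the gripper's body (76 mm by 85 mm) begins 54 mm behind the grasp point. The pads swing forward as they close: fully open they stand 13 mm farther back than shut.
Start: joints at [1.198, 0.48, 1.596, -0, 1.065, -0.047], TCP at [0.208, 0.616, 0.219] pointing down, gripper open.
Joint ranges: [-2.75, 2.75], [-0.82, 2.05], [0.23, 2.67], [-1.56, 4.7], [0.09, 2.69], [-2.92, 2.92]. Speed limits (rad/s): [1.89, 1.89, 2.39, 3.01, 3.01, 3.01].

## Interface

Orientations are given as a unit quaternion [w, x, y, z].
In Python, from cell import sensors, read_camera, arm, spotter gives the robot as it stands.
- The arm moves only by the shell command python3 -m pendant 'ROWS' [FORCE]. ROWS is JSON, a list of rows, each a list of 7 numbers: the finger opening in m, from 0 to 0.0854, then the shift along the tool's x, y, z in m, then the turn, a rotation vector about the tool's x, y, z in rad. In form: [[grip, x, y, z, rx, ry, rz], ...]. A call has 1 to 12 rows; each row is the pose to reach, as a shift and turn from the pose commanded when the call began, along the tool's axes at that moment; what a row does not reach only later rows make up. A row lasts 1/10 s, in which the tool goes at most 50 mm and 8.59 degrees, less where a joint would pass 70% of its speed; a pose out of reach is approached as far as the arm can. A call with a gripper value outside its range is refused whole. The fingers move at their own pace and stop on an object; FORCE is the grip in N (left out, the last holds). Time passes only in rows, so rows that repeat a pose let the fingers close. It gives the time, the measured TCP pose, the force, the opening and the grip force at its end, in the units of the state.
- sensors.read_state(): the state, without advancing time (a new reading comes with each control period).
- read_camera(name): name is "scene" or "top"; returns a dict with "image" (480x640x3 uint8, red, green, blue), "depth" (480x640 float32, m along the optical axis (not along the pixel's ray), 0 where there is no reading), "fov_y" (degrees; the focal length in pixels is half the picture's height over the tangent of half this angle, whatever the lens; pixels are square), "cx", "cy" (the principal point, pixels), "R" (3x3) and "t" (3): a world point X has camera coordinates R X + t. Camera axes: x right, y down, z forward; pixel columns grow to the right and rows downward; lengths in m; the calibration is good to about 2 mm. A picture is of the moment at which its call begins.
- arm.finish_job(): hands the job in; it is judged then, once.
Trained networks look in a picture, given as the dict that the camera call returned (one of the last four; its "shot" number tells which), for a name from the list of things; names that differ only in an ending like _2 or _b are one class to them, and where a whole thing is asked for, a point or a joint stands for the part that bears it (a point fixed in the world has none). Each returns a list of dicts, best first, with "score" (0 to 1); they miss things now and then, are a little off and sometimes report something else, mostly with a low value. They report only what shows in the picture. A call takes as long as a camera call. They do not tell look-alikes from the thing itself.
- spotter.boxes_of(target, picture): "point" ([x, y, z] in m, in world coordinates, good to about 4 mm: the middle of the surface that is visible of it).
The state is a dict: "t": time; "joints": joint angles; "joint_vel": joint speeds; "effort": joint torques, N m; "ee_pos": TCP position; "eef_rot": TCP orientation; "ft_force": force on the tool from outside, world axes, zero at the start; "wrist_torque": the same for the moment, N m; "width": finger opening in m; "grip_force": force on a finger pad.
Only numpy, scipy, OpenCV 4.12 (cv2) and the standard library are available. Lean on these libraries where they do the work, as an engineer would, in place of code of your own. Each camera call takes 0.05 s, during which the arm holds its last target. There are 200 camera calls.

## Task

Clear up after grinding the crawler's track parts: first turn the extraction damper to half open, 45 degrees, and leave it so. Then put every track part on the bench into the grey bin, and hang both pairs of ear defenders upright by their headbands over the rail, with one cup on each side of the bar, hanging still. Leave everything else on the bench where it is.

Things in the scene. Friction and masses are not known exactly. Their poses are not given: they have to be found in the camera images.
- damper (a joint): turning handle of the extraction damper, in rad: 0 = shut, 1.571 = fully open, 0.785 = half open. It grows counter-clockwise seen from above, turns stiffly (about 0.12 N m) and stays where it is left, with stops at both ends
- damper_grip (a point): point on the damper's vertical turning axis, at the middle of the handle's height, 107 mm above the bench. The handle is a level steel bar 80 long, 14 wide, 22 high (96 to 118 mm above the bench). This frame turns with it: the bar lies along its y axis, reaching 52 mm to +y (its pointing end) and 28 mm to -y
- duct: fixed horizontal steel duct 64 mm across, along its x axis, with the damper's handle over its origin (on the bench). White dial 72 across under the handle (top at 76 mm), with 3 black marks: shut = bar across the duct, long end to the robot's left (+y); half = long end diagonally between, at the middle mark; open = bar along the duct, long end pointing to the robot (-x)
- rail: free-standing rail: horizontal steel bar 16 mm in diameter, 360 long, along this frame's y axis, on two blue posts 340 apart (feet 60 x 35 x 8). Origin on the bench under the bar's middle; it is fixed to the bench
- rail_top (a point): uppermost point of the rail's bar at its middle, 150 mm above the bench; axes as rail
- bin: open grey plastic bin fixed to the bench, 260 (its x) x 200 (its y) x 60 high outside, walls and floor 5 mm. Origin at the centre of its underside
- ears_a: grey ear defenders standing on their cups, 160 high, 160 wide (x), 60 deep (y). Origin midway between the cups' undersides, z up. Rigid headband arching in the x-z plane; its crown is a black pad 76 long (x), 26 wide (y), 22 thick (138 to 160 mm above the origin), to be gripped across its width; clear gap between the cups 84 mm. 0.18 to 0.31 kg
- ears_a_under (a point): middle of the underside of the crown pad of ears_a, 138 mm above its origin; axes as the body
- ears_b: grey ear defenders standing on their cups, 160 high, 160 wide (x), 60 deep (y). Origin midway between the cups' undersides, z up. Rigid headband arching in the x-z plane; its crown is a black pad 76 long (x), 26 wide (y), 22 thick (138 to 160 mm above the origin), to be gripped across its width; clear gap between the cups 84 mm. 0.18 to 0.31 kg
- ears_b_under (a point): middle of the underside of the crown pad of ears_b, 138 mm above its origin; axes as the body
- sprocket: track part (may be absent): toothed steel disc 70 over the teeth, 14 thick, with a central hub 26 in diameter that rises to 36 above the bench. Origin at the centre of its underside, z up
- roller: track part (may be absent): black rubber track roller, upright cylinder 48 in diameter, 34 high. Origin at the centre of its underside, z up
- bushing: track part (may be absent): brass flanged bushing: flange 42 in diameter and 8 thick, barrel 28 in diameter rising to 38. Origin at the centre of its underside, z up
- link: track part (may be absent): dark steel track link: plate 62 (x) x 36 (y) x 16 with a guide horn 12 (x) x 20 (y) in the middle rising to 36; hinge barrels 17 thick across the two x ends, which make it about 79 long. Origin at the centre of its underside, z up
- bearing: track part (may be absent): grey bearing block: foot 66 (x) x 28 (y) x 10 with a housing 38 (x) x 26 (y) rising to 34. Origin at the centre of its underside, z up
- screwdriver: bystander, to be left alone: screwdriver lying among the parts, 150 long, along its x axis
- mug: bystander, to be left alone: steel mug, 85 high; origin at its underside
- tape: bystander, to be left alone: roll of blue tape, 62 across, 20 high; origin at its underside
- jar: bystander, to be left alone: white jar, 75 high; origin at its underside
- can: bystander, to be left alone: spray can, 150 high; origin at its underside
- phone: bystander, to be left alone: black phone, 150 x 72 x 9; origin at its underside
- meter: bystander, to be left alone: black multimeter, 85 x 160 x 35; origin at its underside
Mind the look-alikes: they are no part of the job. Of the things that look like the bushing, the smaller one is meant.

How it is judged:
On the way:
1. the damper is half open (45 degrees, within 6) while no track part is in the bin and no ear defenders hang on the rail (value of joint damper between 0.680398 and 0.890398 rad and not (x of sprocket in the frame of bin between -0.12 and 0.12 m and y of sprocket in the frame of bin between -0.09 and 0.09 m and z of sprocket in the frame of bin between -0.003 and 0.058 m) and not (x of roller in the frame of bin between -0.12 and 0.12 m and y of roller in the frame of bin between -0.09 and 0.09 m and z of roller in the frame of bin between -0.003 and 0.058 m) and not (x of bushing in the frame of bin between -0.12 and 0.12 m and y of bushing in the frame of bin between -0.09 and 0.09 m and z of bushing in the frame of bin between -0.003 and 0.058 m) and not (x of link in the frame of bin between -0.12 and 0.12 m and y of link in the frame of bin between -0.09 and 0.09 m and z of link in the frame of bin between -0.003 and 0.058 m) and not (x of bearing in the frame of bin between -0.12 and 0.12 m and y of bearing in the frame of bin between -0.09 and 0.09 m and z of bearing in the frame of bin between -0.003 and 0.058 m) and not (x of ears_a_under in the frame of rail_top between -0.03 and 0.03 m and y of ears_a_under in the frame of rail_top between -0.15 and 0.15 m and z of ears_a_under in the frame of rail_top between -0.008 and 0.01 m and angle between ears_a's own z axis and vertical below 0.35 rad and angle between the y axis of ears_a and the y axis of rail, either way round below 0.4 rad and contact force between ears_a and rail above 0.5 N and linear speed of ears_a below 0.03 m/s and angular speed of ears_a below 0.4 rad/s) and not (x of ears_b_under in the frame of rail_top between -0.03 and 0.03 m and y of ears_b_under in the frame of rail_top between -0.15 and 0.15 m and z of ears_b_under in the frame of rail_top between -0.008 and 0.01 m and angle between ears_b's own z axis and vertical below 0.35 rad and angle between the y axis of ears_b and the y axis of rail, either way round below 0.4 rad and contact force between ears_b and rail above 0.5 N and linear speed of ears_b below 0.03 m/s and angular speed of ears_b below 0.4 rad/s)), for 0.2 s.
At the end, for the whole second after the job is handed in: damper at 45 degrees within 6; every track part present at rest in the bin, below its rim; both ear defenders still, crown pad resting on the bar between the posts (its middle within 30 mm of the bar sideways), a cup each side, upright within 20 and square to the bar within 23 degrees (value of joint damper between 0.680398 and 0.890398 rad and x of sprocket in the frame of bin between -0.12 and 0.12 m and y of sprocket in the frame of bin between -0.09 and 0.09 m and z of sprocket in the frame of bin between -0.003 and 0.058 m and linear speed of each of sprocket, roller, bushing, link, bearing, ears_a, ears_b below 0.03 m/s and x of roller in the frame of bin between -0.12 and 0.12 m and y of roller in the frame of bin between -0.09 and 0.09 m and z of roller in the frame of bin between -0.003 and 0.058 m and x of bushing in the frame of bin between -0.12 and 0.12 m and y of bushing in the frame of bin between -0.09 and 0.09 m and z of bushing in the frame of bin between -0.003 and 0.058 m and x of link in the frame of bin between -0.12 and 0.12 m and y of link in the frame of bin between -0.09 and 0.09 m and z of link in the frame of bin between -0.003 and 0.058 m and x of bearing in the frame of bin between -0.12 and 0.12 m and y of bearing in the frame of bin between -0.09 and 0.09 m and z of bearing in the frame of bin between -0.003 and 0.058 m and x of ears_a_under in the frame of rail_top between -0.03 and 0.03 m and y of ears_a_under in the frame of rail_top between -0.15 and 0.15 m and z of ears_a_under in the frame of rail_top between -0.008 and 0.01 m and angle between each of ears_a, ears_b's own z axis and vertical below 0.35 rad and angle between the y axis of each of ears_a, ears_b and the y axis of rail, either way round below 0.4 rad and contact force between each of ears_a, ears_b and rail above 0.5 N and angular speed of each of ears_a, ears_b below 0.4 rad/s and x of ears_b_under in the frame of rail_top between -0.03 and 0.03 m and y of ears_b_under in the frame of rail_top between -0.15 and 0.15 m and z of ears_b_under in the frame of rail_top between -0.008 and 0.01 m); the robot touches nothing.
It fails at once if a bystander is moved by more than 30 mm (distance of any of screwdriver, mug, tape, jar, can, phone, meter from where it was at the start of the episode above 0.03 m).
Of sprocket, roller, bushing, link, bearing only 4 to 5 are there at a start; the rules pass over those that are not, and their reading is None.
At some moment in a run one of sprocket, roller, bushing, link, bearing may be knocked a few centimetres aside while the robot is not near it.
It also fails if it takes over 176 s, if anything falls off the work surface, if the arm or the gripper's body presses on something with over 40 N, if the wrist force passes 120 N, or if a joint passes its speed limit or range.

## Working session

There is one attempt and no reset: what is moved stays moved. The work goes in short steps, Python scripts to look and compute and a shell command to move; the robot and the scene stay as the last step left them, time stands still between calls to the robot, and variables do not carry over. Pictures are saved under pics/ and viewed, at most 14 in all, crops included, and the job is handed in when it is done.

```bash
ls; mkdir -p pics
cat > h.py <<'E'
import numpy as np, cv2, json
from cell import sensors, read_camera, arm, spotter
from scipy.spatial.transform import Rotation as Ro
def save(p,name): cv2.imwrite('pics/'+name,cv2.cvtColor(p['image'],cv2.COLOR_RGB2BGR))
def f_of(p): return 240/np.tan(np.radians(p['fov_y'])/2)
def cloud(p):
    d=p['depth'];f=f_of(p);v,u=np.mgrid[:480,:640]
    c=np.stack([(u-p['cx'])/f*d,(v-p['cy'])/f*d,d],-1)
    return (c-np.array(p['t']))@np.array(p['R'])   # R^T(c-t)
def pix(p,X):
    c=np.array(p['R'])@np.array(X)+np.array(p['t']);f=f_of(p)
    return int(f*c[0]/c[2]+p['cx']),int(f*c[1]/c[2]+p['cy'])
def tool(): 
    s=sensors.read_state();q=s['eef_rot']
    return s,np.array(s['ee_pos']),Ro.from_quat([q[1],q[2],q[3],q[0]])
E
cat > a.py <<'E'
from h import *
names="damper duct rail bin ears_a sprocket roller bushing link bearing screwdriver mug tape jar can phone meter".split()
for c in ("top","scene"):
    p=read_camera(c);save(p,c+'0.png')
    np.savez(c+'0.npz',**{k:p[k] for k in p})
    for n in names:
        print(c,n,[(round(b['score'],2),np.round(b['point'],3).tolist(),pix(p,b['point'])) for b in spotter.boxes_of(n,p)][:4])
s,x,R=tool();print(s['t'],x,R.as_matrix().round(3))
E
python3 a.py
```

```text
pics
top damper [(0.62, [0.654, -0.111, 0.118], (416, 185))]
top duct [(0.91, [0.774, -0.121, 0.072], (414, 136))]
top rail [(0.74, [0.613, 0.23, 0.147], (256, 207)), (0.16, [0.259, 0.292, 0.035], (240, 366))]
top bin [(0.61, [0.482, -0.336, 0.006], (504, 263))]
top ears_a [(0.93, [0.413, 0.174, 0.139], (285, 302)), (0.91, [0.423, 0.344, 0.126], (206, 298))]
top sprocket [(0.63, [0.414, -0.125, 0.012], (416, 294))]
top roller [(0.67, [0.413, -0.04, 0.032], (381, 296))]
top bushing [(0.75, [0.291, -0.187, 0.031], (447, 347)), (0.73, [0.526, -0.036, 0.009], (377, 248)), (0.64, [0.614, 0.232, 0.147], (255, 206))]
top link [(0.73, [0.51, -0.145, 0.016], (423, 253)), (0.58, [0.709, -0.007, 0.022], (363, 171)), (0.37, [0.48, -0.337, 0.006], (504, 263))]
top bearing [(0.58, [0.508, 0.052, 0.027], (340, 256))]
top screwdriver [(0.63, [0.379, 0.086, 0.024], (328, 311))]
top mug [(0.73, [0.261, 0.292, 0.034], (240, 365)), (0.43, [0.778, 0.008, 0.072], (357, 136))]
top tape [(0.57, [0.711, -0.003, 0.018], (361, 170)), (0.35, [0.422, 0.344, 0.123], (206, 299))]
top jar [(0.79, [0.781, 0.01, 0.07
[... 1021 characters left out ...]
ene link [(0.96, [0.516, -0.143, 0.015], (245, 213)), (0.42, [0.857, -0.108, 0.064], (163, 326))]
scene bearing [(0.9, [0.518, 0.064, 0.021], (318, 249))]
scene screwdriver [(0.7, [0.381, 0.089, 0.016], (355, 212))]
scene mug []
scene tape [(0.91, [0.716, -0.005, 0.024], (245, 303))]
scene jar [(0.8, [0.795, 0.018, 0.075], (229, 329)), (0.63, [0.619, 0.241, 0.148], (368, 296))]
scene can [(0.56, [0.733, -0.297, 0.109], (126, 232)), (0.37, [0.466, 0.361, 0.073], (449, 280))]
scene phone [(0.75, [0.765, 0.18, 0.009], (305, 365))]
scene meter [(0.78, [0.598, 0.52, 0.034], (491, 374))]
1.8 [0.20801515 0.61581257 0.2188841 ] [[-0.947  0.32  -0.   ]
 [ 0.32   0.947 -0.   ]
 [ 0.    -0.    -1.   ]]
```

View pics/top0.png

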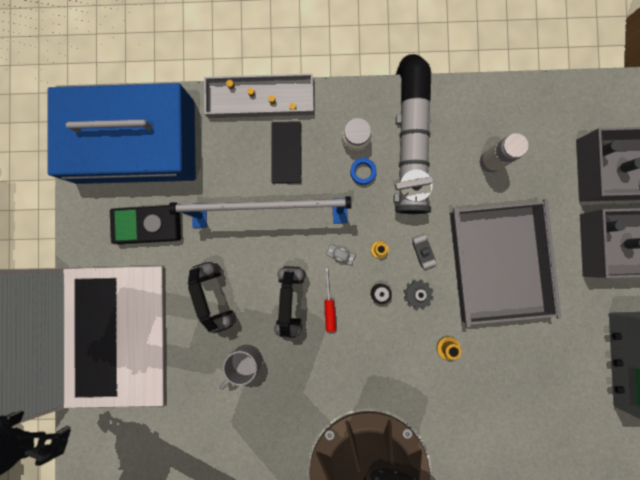

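View pics/scene0.png

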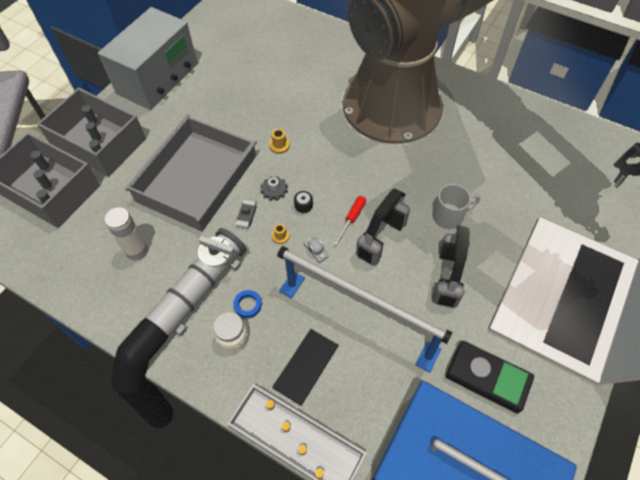

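```bash
cat > m.py <<'E'
from h import *
import sys
def load(c): 
    z=np.load(c+'0.npz');return {k:z[k] for k in z}
p=load('top');W=cloud(p);img=p['image']
def seg(name,c,r,z0,z1):
    m=(np.hypot(W[...,0]-c[0],W[...,1]-c[1])<r)&(W[...,2]>z0)&(W[...,2]<z1)&(p['depth']>0)
    P=W[m]
    if len(P)<5: print(name,'few',len(P));return
    (cx,cy),(a,b),t=cv2.minAreaRect((P[:,:2]*1000).astype(np.float32))
    mu=P[:,:2].mean(0);w,v=np.linalg.eigh(np.cov((P[:,:2]-mu).T));ang=np.degrees(np.arctan2(v[1,1],v[0,1]))
    print(name,len(P),'rect',round(cx),round(cy),round(a),round(b),round(t),'mean',mu.round(3),'axis',ang.round(1),'zmax',np.percentile(P[:,2],98).round(3),'rgb',img[m].mean(0).round())
seg('damper',(.66,-.11),.07,.09,.13)
seg('sprock',(.415,-.125),.045,.005,.06); seg('hub',(.415,-.125),.045,.024,.06)
seg('roller',(.415,-.04),.04,.02,.06)
seg('bush1',(.29,-.187),.04,.004,.08);seg('bush1top',(.29,-.187),.04,.02,.08)
seg('bush2',(.526,-.036),.04,.004,.08);seg('bush2top',(.526,-.036),.04,.02,.08)
seg('link',(.51,-.145),.05,.006,.06);seg('horn',(.51,-.145),.05,.026,.06)
seg('bearing',(.51,.055),.045,.004,.06);seg('housing',(.51,.055),.045,.02,.06)
seg('screw',(.38,.087),.09,.008,.04)
seg('earsA',(.413,.174),.07,.14,.2);seg('earsB',(.423,.344),.07,.14,.2)
seg('railbar',(.61,.23),.2,.138,.16)
seg('bin',(.48,-.336),.2,.05,.07)
seg('tape',(.71,-.005),.05,.008,.04)
E
python3 m.py
```

```text
damper 298 rect 659 -107 18 80 9 mean [ 0.659 -0.107] axis 97.9 zmax 0.121 rgb [145. 140. 136.]
sprock 611 rect 415 -128 68 68 63 mean [ 0.415 -0.127] axis 46.2 zmax 0.038 rgb [84. 84. 81.]
hub 108 rect 414 -128 24 25 54 mean [ 0.415 -0.127] axis 102.3 zmax 0.041 rgb [127. 122. 119.]
roller 338 rect 419 -39 47 45 44 mean [ 0.419 -0.038] axis 60.6 zmax 0.039 rgb [97. 93. 90.]
bush1 459 rect 287 -185 71 57 75 mean [ 0.29 -0.19] axis 140.4 zmax 0.053 rgb [142. 107.  43.]
bush1top 255 rect 286 -194 35 35 36 mean [ 0.288 -0.192] axis -136.8 zmax 0.053 rgb [123.  93.  38.]
bush2 259 rect 524 -37 61 58 22 mean [ 0.523 -0.038] axis -151.5 zmax 0.041 rgb [155. 120.  52.]
bush2top 116 rect 524 -39 26 26 1 mean [ 0.523 -0.04 ] axis 130.0 zmax 0.042 rgb [137. 105.  41.]
link 510 rect 516 -142 81 41 19 mean [ 0.515 -0.143] axis -161.6 zmax 0.036 rgb [95. 93. 90.]
horn 46 rect 515 -144 12 20 17 mean [ 0.515 -0.144] axis 108.4 zmax 0.039 rgb [63. 64. 62.]
bearing 356 rect 510 53 86 71 1 mean [0.512 0.054] axis 65.6 zmax 0.036 rgb [131. 129. 125.]
housing 179 rect 513 53 37 29 70 mean [0.513 0.053] axis 65.8 zmax 0.037 rgb [127. 126. 122.]
screw 432 rect 387 92 99 135 51 mean [0.381 0.088] axis 176.8 zmax 0.032 rgb [157.  45.  38.]
earsA 629 rect 408 174 26 110 85 mean [0.409 0.173] axis 175.1 zmax 0.163 rgb [32. 31. 29.]
earsB 662 rect 423 352 108 27 17 mean [0.423 0.35 ] axis -163.6 zmax 0.163 rgb [32. 30. 28.]
railbar 1746 rect 523 221 215 380 0 mean [0.589 0.224] axis 90.3 zmax 0.159 rgb [113. 109. 106.]
bin 2284 rect 488 -369 270 314 4 mean [ 0.485 -0.35 ] axis 96.2 zmax 0.067 rgb [97. 92. 90.]
tape 357 rect 717 0 76 60 40 mean [ 0.714 -0.005] axis -171.1 zmax 0.032 rgb [ 47.  85. 149.]
```

```bash
cat > m2.py <<'E'
from m import *
im=cv2.cvtColor(img,cv2.COLOR_RGB2BGR)
def crop(u,v,r,S): return cv2.resize(im[v-r:v+r,u-r:u+r],(S,S),interpolation=cv2.INTER_CUBIC)
a=crop(414,187,25,500)
b=np.vstack([crop(380,249,20,250),crop(450,348,20,250)])
cv2.imwrite('pics/crop1.png',np.hstack([a,b]))
print('---')
def line(m,name):
    P=W[m];vx,vy,x,y=cv2.fitLine(P[:,:2].astype(np.float32),cv2.DIST_HUBER,0,.01,.01).ravel();print(name,len(P),np.degrees(np.arctan2(vy,vx)).round(2),x.round(4),y.round(4),P[:,0].min(),P[:,0].max(),P[:,1].min(),P[:,1].max())
x,y,z=W[...,0],W[...,1],W[...,2]
line((abs(x-.61)<.03)&(y>.03)&(y<.45)&(z>.14)&(z<.16),'rail')
line((x>.70)&(x<.86)&(abs(y+.12)<.05)&(z>.055)&(z<.08),'duct')
# duct by slices: side edges
for xs in np.arange(.6,.9,.03):
    m=(abs(x-xs)<.006)&(abs(y+.12)<.06)&(z>.035)&(z<.08)
    if m.sum()>5: print(xs.round(2),y[m].min().round(4),y[m].max().round(4),z[m].max().round(3))
m=(abs(x-.66)<.07)&(abs(y+.115)<.07)&(z>.095)&(z<.13)
P=W[m];e=P@np.array([np.cos(np.radians(97.9)),np.sin(np.radians(97.9)),0]);print('bar',e.min(),e.max())
# bin floor & rim
m=(abs(x-.48)<.2)&(abs(y+.33)<.17)&(z<.015)&(z>.003)
seg('floor',(.48,-.335),.2,.0,.015)
for q in [(455,210),(545,205),(556,317),(462,326)]: print(q,W[q[1],q[0]].round(3))
E
python3 m2.py | sed '1,/---/d'
```

```text
rail 1453 -89.67 0.6172 0.2233 0.6038571032907184 0.6314937826793947 0.03199585024829808 0.41185665066767785
duct 1791 -4.0 0.7795 -0.1232 0.700104166884424 0.8599090949050189 -0.15972618533641036 -0.08962587912439485
0.6 -0.1558 -0.0999 0.077
0.63 -0.1443 -0.0851 0.079
0.66 -0.1553 -0.0866 0.08
0.69 -0.1491 -0.0883 0.08
0.72 -0.1548 -0.0872 0.079
0.75 -0.155 -0.0924 0.077
0.78 -0.1598 -0.0918 0.08
0.81 -0.1557 -0.0952 0.078
0.84 -0.1607 -0.0974 0.078
0.87 -0.163 -0.0976 0.08
0.9 -0.164 -0.0984 0.079
bar -0.23625958832500027 -0.15662977143544057
floor 13808 rect 479 -332 399 391 4 mean [ 0.48  -0.331] axis 175.6 zmax 0.012 rgb [120. 115. 110.]
(455, 210) [ 0.606 -0.209  0.06 ]
(545, 205) [ 0.612 -0.411  0.06 ]
(556, 317) [ 0.359 -0.426  0.056]
(462, 326) [ 0.335 -0.232 -0.001]
```

View pics/crop1.png

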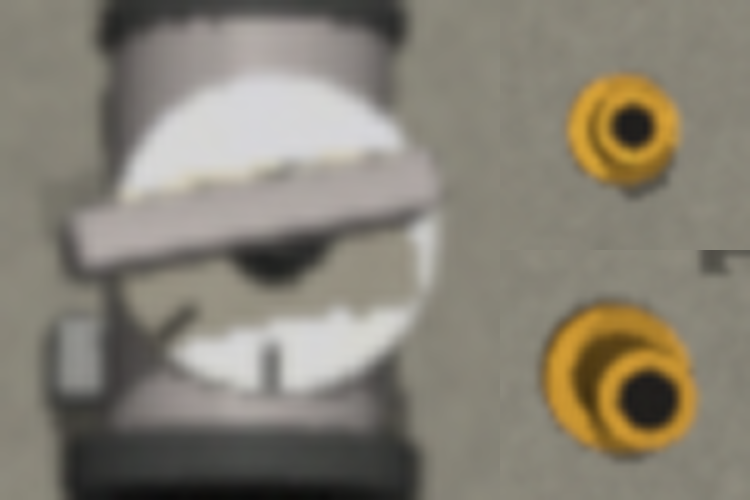

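The crop's left panel shows the dial: the long end of the bar points left (75,240), the half mark is at (180,320) and the open mark at (270,365). Two things look like the bushing: the small one at top-camera pixel (380,249), 38 high with a 26 barrel, and a large one at (450,348), 50 high with a 35 barrel. The small one at (380,249) is meant, because its sizes match the description.

```bash
cat > go.py <<'E'
# usage: go.py x y z yawdeg(of tool y, mod 180) ... -> shift and rz from the present pose (level tool); several targets allowed
from h import *
import sys
s,x,R=tool();a=list(map(float,sys.argv[1:]))
M=R.as_matrix();y0=np.degrees(np.arctan2(M[1,1],M[0,1]))
print('t',round(s['t'],1),'tcp',x.round(4),'yaw',y0.round(1),'tilt',np.degrees(np.arccos(-M[2,2])).round(2),'j6',round(s['joints'][5],2),'w',round(s['width'],4),'F',np.round(s['ft_force'],1),'grip',round(s['grip_force'],1))
# use level frame with current yaw (tool x = y x z_down)
c,sn=np.cos(np.radians(y0)),np.sin(np.radians(y0))
L=np.array([[-sn,c,0],[c,sn,0],[0,0,-1]]) # rows: tool x,y,z in world
for i in range(0,len(a),4):
    d=(a[i+3]-y0+90)%180-90
    print(a[i:i+4],'->',(L@(np.array(a[i:i+3])-x)).round(4),'rz',round(-np.radians(d),4))
E
python3 go.py .661 -.1185 .22 7.9 .661 -.1185 .105 7.9
```

```text
t 1.8 tcp [0.208  0.6158 0.2189] yaw 71.3 tilt 0.0 j6 -0.05 w 0.0854 F [-0.1  0.5  0. ] grip 0.0
[0.661, -0.1185, 0.22, 7.9] -> [-0.6642 -0.5507 -0.0011] rz 1.1072
[0.661, -0.1185, 0.105, 7.9] -> [-0.6642 -0.5507  0.1139] rz 1.1072
```

```bash
python3 -m pendant '[[0.085,-0.664,-0.551,0,0,0,1.107],[0.085,-0.664,-0.551,0,0,0,1.107],[0.085,-0.664,-0.551,0,0,0,1.107],[0.085,-0.664,-0.551,0,0,0,1.107],[0.085,-0.664,-0.551,0,0,0,1.107],[0.085,-0.664,-0.551,0,0,0,1.107],[0.085,-0.664,-0.551,0,0,0,1.107],[0.085,-0.664,-0.551,0,0,0,1.107],[0.085,-0.664,-0.551,0,0,0,1.107],[0.085,-0.664,-0.551,0,0,0,1.107],[0.085,-0.664,-0.551,0,0,0,1.107],[0.085,-0.664,-0.551,0,0,0,1.107]]' 40; python3 go.py .661 -.1185 .22 7.9 .661 -.1185 .105 7.9
```

```text
t: 3.0
ee_pos: [0.5237, 0.103, 0.2192]
eef_rot: [0.0, 0.657, 0.754, 0.0]
ft_force: [0.7, 0.0, -0.5]
width: 0.0847
grip_force: 0.0
t 3.0 tcp [0.5237 0.103  0.2192] yaw 7.9 tilt 0.03 j6 -0.0 w 0.0847 F [ 0.7  0.  -0.5] grip 0.0
[0.661, -0.1185, 0.22, 7.9] -> [-0.2383  0.1056 -0.0008] rz -0.0
[0.661, -0.1185, 0.105, 7.9] -> [-0.2383  0.1056  0.1142] rz -0.0
```

```bash
python3 -m pendant '[[0.06,-0.238,0.106,0,0,0,0],[0.06,-0.238,0.106,0,0,0,0],[0.06,-0.238,0.106,0,0,0,0],[0.06,-0.238,0.106,0,0,0,0],[0.06,-0.238,0.106,0,0,0,0],[0.06,-0.238,0.106,0,0,0,0],[0.06,-0.238,0.106,0,0,0,0],[0.06,-0.238,0.106,0,0,0,0],[0.06,-0.238,0.106,0,0,0,0]]'; python3 go.py .661 -.1185 .22 7.9 .661 -.1185 .105 7.9
```

```text
t: 3.9
ee_pos: [0.6599, -0.1148, 0.219]
eef_rot: [-0.0, 0.656, 0.755, -0.0]
ft_force: [-0.9, -0.2, 0.5]
width: 0.0597
grip_force: 0.0
t 3.9 tcp [ 0.6599 -0.1148  0.219 ] yaw 8.0 tilt 0.03 j6 -0.36 w 0.0597 F [-0.9 -0.2  0.5] grip 0.0
[0.661, -0.1185, 0.22, 7.9] -> [-0.0039  0.0006 -0.001 ] rz 0.0013
[0.661, -0.1185, 0.105, 7.9] -> [-0.0039  0.0006  0.114 ] rz 0.0013
```

```bash
python3 -m pendant '[[0.06,0,0,0.04,0,0,0],[0.06,0,0,0.08,0,0,0],[0.06,0,0,0.113,0,0,0],[0.06,0,0,0.113,0,0,0],[0.0,0,0,0.113,0,0,0],[0.0,0,0,0.113,0,0,0],[0.0,0,0,0.113,0,0,0],[0.0,0,0,0.113,0,0,0]]' 60; python3 go.py .661 -.1185 .105 132
```

```text
t: 4.7
ee_pos: [0.6613, -0.1162, 0.1075]
eef_rot: [0.001, 0.657, 0.754, 0.001]
ft_force: [1.2, -0.3, 0.0]
width: 0.0016
grip_force: 0.0
t 4.7 tcp [ 0.6613 -0.1162  0.1075] yaw 7.9 tilt 0.13 j6 -0.36 w 0.0016 F [ 1.2 -0.3  0. ] grip 0.0
[0.661, -0.1185, 0.105, 132.0] -> [-0.0022 -0.0006  0.0025] rz 0.9759
```

```bash
cat > v.py <<'E'
import sys
from h import *
c,u,v,r,n=sys.argv[1],*map(int,sys.argv[2:5]),sys.argv[5]
p=read_camera(c);im=cv2.cvtColor(p['image'],cv2.COLOR_RGB2BGR)
k=max(r,1);cv2.imwrite('pics/'+n,cv2.resize(im[max(v-k,0):v+k,max(u-k,0):u+k],(500,500),interpolation=cv2.INTER_CUBIC))
E
python3 v.py scene 215 245 45 d1.png
```

```text
(no output)
```

View pics/d1.png

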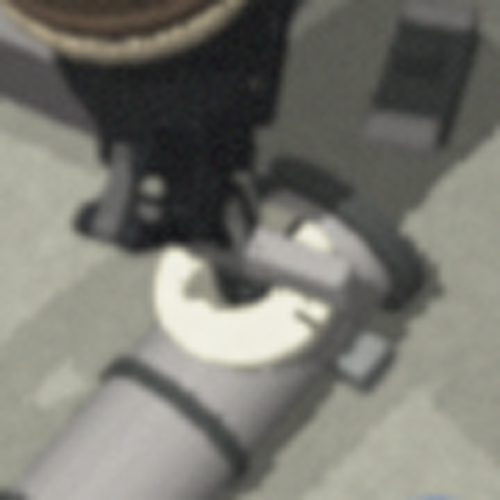

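Run:
```python
from h import *
p=read_camera("scene");W=cloud(p);save(p,'s2.png')
x,y,z=W[...,0],W[...,1],W[...,2]
for z0 in np.arange(.08,.2,.01):
    m=(abs(x-.66)<.1)&(abs(y+.118)<.09)&(z>z0)&(z<z0+.01)&(p['depth']>0)
    P=W[m]
    if len(P)>3: print(z0.round(2),len(P),'x',np.percentile(P[:,0],[2,50,98]).round(3),'y',np.percentile(P[:,1],[2,50,98]).round(3))
im=cv2.cvtColor(p['image'],cv2.COLOR_RGB2BGR)
cv2.imwrite('pics/d2.png',cv2.resize(im[120:280,130:310],None,fx=4,fy=3.7,interpolation=cv2.INTER_CUBIC))
print(pix(p,[.661,-.1162,.1075]),pix(p,[.661,-.1185,.107]),sensors.read_state()['width'])
```

```text
0.08 111 x [0.606 0.618 0.711] y [-0.14  -0.115 -0.092]
0.09 38 x [0.649 0.669 0.674] y [-0.137 -0.111 -0.069]
0.1 61 x [0.654 0.666 0.671] y [-0.135 -0.104 -0.067]
0.11 127 x [0.65  0.66  0.669] y [-0.125 -0.088 -0.068]
0.12 35 x [0.651 0.66  0.669] y [-0.112 -0.101 -0.069]
0.13 28 x [0.649 0.666 0.675] y [-0.116 -0.108 -0.106]
0.14 26 x [0.648 0.666 0.675] y [-0.112 -0.108 -0.104]
0.15 21 x [0.653 0.662 0.673] y [-0.111 -0.107 -0.104]
0.16 38 x [0.628 0.665 0.687] y [-0.112 -0.106 -0.102]
0.17 98 x [0.622 0.677 0.695] y [-0.123 -0.109 -0.1  ]
0.18 72 x [0.616 0.656 0.702] y [-0.113 -0.105 -0.099]
0.19 76 x [0.608 0.656 0.71 ] y [-0.113 -0.102 -0.098]
(212, 243) (211, 243) 0.00014747697543194193
```

View pics/d2.png

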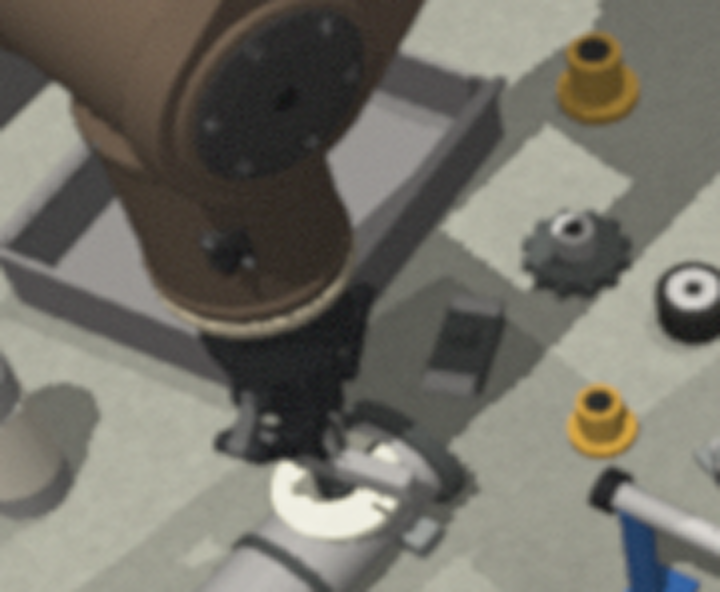

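```bash
python3 -m pendant '[[0.0,0,0,0,0,0,-0.1],[0.0,0,0,0,0,0,-0.15]]' 60; python3 -c "
from h import *
s=sensors.read_state();print(s['wrist_torque'],s['width'],s['grip_force'],s['ft_force'])"; python3 go.py
```

```text
t: 5.0
ee_pos: [0.6607, -0.1162, 0.1063]
eef_rot: [0.0, 0.597, 0.802, 0.0]
ft_force: [0.0, 0.2, -0.3]
width: -0.0002
grip_force: 0.0
[-0.0311896   0.06638546 -0.02758644] -0.00020665071649271415 0.0 [ 0.00147435  0.20240708 -0.26139056]
t 5.0 tcp [ 0.6607 -0.1162  0.1063] yaw 16.7 tilt 0.02 j6 -0.51 w -0.0002 F [ 0.   0.2 -0.3] grip 0.0
```

Run:
```python
from h import *
print(arm.tips_ahead,[a for a in dir(arm) if a[0]!='_'])
p=read_camera("scene");W=cloud(p)
# columns of profile: print z,x,y,rgb along image column range through fingers
for v in range(215,256,3):
    print(v,[(u,*W[v,u].round(3),p['image'][v,u].sum()//3) for u in (206,212,218)])
im=cv2.cvtColor(p['image'],cv2.COLOR_RGB2BGR)
cv2.imwrite('pics/d3.png',cv2.resize(im[205:265,180:250],(790,590*1),interpolation=cv2.INTER_LANCZOS4))
```

```text
0.014 ['MotionError', 'finish_job', 'tips_ahead']
215 [(206, np.float64(0.677), np.float64(-0.085), np.float64(0.267), np.uint64(37)), (212, np.float64(0.667), np.float64(-0.081), np.float64(0.256), np.uint64(33)), (218, np.float64(0.547), np.float64(-0.208), np.float64(-0.002), np.uint64(62))]
218 [(206, np.float64(0.678), np.float64(-0.086), np.float64(0.257), np.uint64(37)), (212, np.float64(0.65), np.float64(-0.104), np.float64(0.205), np.uint64(32)), (218, np.float64(0.557), np.float64(-0.199), np.float64(0.004), np.uint64(67))]
221 [(206, np.float64(0.68), np.float64(-0.087), np.float64(0.248), np.uint64(34)), (212, np.float64(0.652), np.float64(-0.105), np.float64(0.195), np.uint64(32)), (218, np.float64(0.562), np.float64(-0.197), np.float64(-0.001), np.uint64(80))]
224 [(206, np.float64(0.673), np.float64(-0.099), np.float64(0.218), np.uint64(34)), (212, np.float64(0.653), np.float64(-0.107), np.float64(0.184), np.uint64(31)), (218, np.float64(0.569), np.float64(-0.191), np.float64(0.0), np.uint64(87))]
227 [(206, np.float64(0.673), np.float64(-0.103), np.float64(0.203), np.
[... 1679 characters left out ...]
at64(-0.138), np.float64(0.074), np.uint64(233)), (212, np.float64(0.668), np.float64(-0.115), np.float64(0.099), np.uint64(76)), (218, np.float64(0.665), np.float64(-0.098), np.float64(0.11), np.uint64(120))]
251 [(206, np.float64(0.672), np.float64(-0.132), np.float64(0.077), np.uint64(228)), (212, np.float64(0.672), np.float64(-0.112), np.float64(0.095), np.uint64(41)), (218, np.float64(0.66), np.float64(-0.108), np.float64(0.08), np.uint64(86))]
254 [(206, np.float64(0.679), np.float64(-0.128), np.float64(0.078), np.uint64(211)), (212, np.float64(0.672), np.float64(-0.116), np.float64(0.079), np.uint64(67)), (218, np.float64(0.665), np.float64(-0.106), np.float64(0.075), np.uint64(213))]
```

View pics/d3.png

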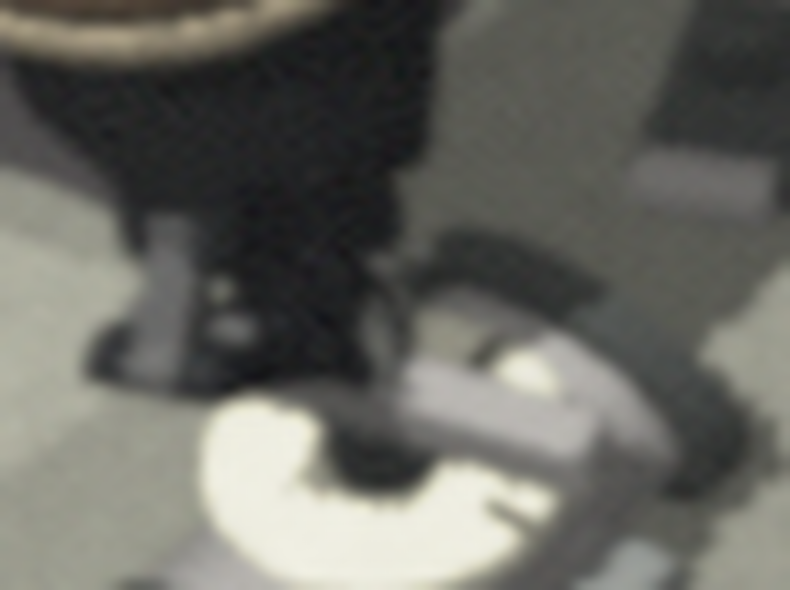

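```bash
cat > bar.py <<'E'
from h import *
for c in ("scene","top"):
  for src in ("old","new"):
    if src=="old":
        z=np.load(c+'0.npz');p={k:z[k] for k in z}
    else: p=read_camera(c)
    W=cloud(p)
    m=(np.hypot(W[...,0]-.661,W[...,1]+.1185)<.065)&(W[...,2]>.112)&(W[...,2]<.124)&(p['image'].mean(-1)>110)
    P=W[m]
    if len(P)>5:
        vx,vy,x,y=cv2.fitLine(P[:,:2].astype(np.float32),cv2.DIST_HUBER,0,.01,.01).ravel()
        print(c,src,len(P),(np.degrees(np.arctan2(vy,vx))%180).round(1),P.mean(0).round(3),P.min(0).round(3),P.max(0).round(3))
E
python3 bar.py
```

```text
scene old 229 98.8 [ 0.661 -0.105  0.117] [ 0.647 -0.146  0.112] [ 0.672 -0.067  0.123]
scene new 117 98.6 [ 0.658 -0.087  0.117] [ 0.648 -0.108  0.112] [ 0.667 -0.067  0.123]
top old 227 98.3 [ 0.661 -0.107  0.118] [ 0.65  -0.146  0.113] [ 0.672 -0.068  0.123]
top new 99 99.4 [ 0.658 -0.084  0.118] [ 0.65  -0.1    0.114] [ 0.667 -0.068  0.121]
```

```bash
python3 -m pendant '[[0.06,0,0,0,0,0,0.1],[0.06,0,0,0,0,0,0.15],[0.06,0,0,0,0,0,0.15]]' 60; python3 go.py .661 -.1185 .1 8.5;  python3 v.py scene 218 235 30 d4.png
python3 - <<'E'
from h import *
p=read_camera("scene");W=cloud(p);x,y,z=W[...,0],W[...,1],W[...,2]
for z0 in np.arange(.08,.2,.01):
    m=(abs(x-.66)<.1)&(abs(y+.118)<.05)&(z>z0)&(z<z0+.01)&(p['image'].mean(-1)<70)
    P=W[m]
    if len(P)>3: print(z0.round(2),len(P),'x',np.percentile(P[:,0],[2,25,50,75,98]).round(3),'y',np.percentile(P[:,1],[2,50,98]).round(3))
E
```

```text
t: 5.45
ee_pos: [0.6606, -0.1162, 0.106]
eef_rot: [0.0, 0.658, 0.753, 0.0]
ft_force: [-0.0, -0.5, 0.5]
width: 0.0432
grip_force: 0.0
t 5.5 tcp [ 0.6606 -0.1162  0.106 ] yaw 7.8 tilt 0.01 j6 -0.35 w 0.0432 F [-0.  -0.5  0.5] grip 0.0
[0.661, -0.1185, 0.1, 8.5] -> [-0.0024  0.0001  0.006 ] rz -0.0129
0.08 63 x [0.607 0.612 0.615 0.665 0.673] y [-0.13  -0.116 -0.105]
0.09 15 x [0.666 0.668 0.67  0.671 0.673] y [-0.12  -0.114 -0.11 ]
0.12 16 x [0.63  0.634 0.636 0.636 0.671] y [-0.129 -0.119 -0.105]
0.13 28 x [0.623 0.634 0.636 0.687 0.698] y [-0.129 -0.112 -0.103]
0.14 40 x [0.626 0.634 0.636 0.692 0.699] y [-0.128 -0.113 -0.103]
0.15 37 x [0.626 0.634 0.635 0.684 0.699] y [-0.127 -0.113 -0.103]
0.16 46 x [0.61  0.628 0.635 0.692 0.699] y [-0.122 -0.109 -0.099]
0.17 96 x [0.607 0.617 0.693 0.699 0.717] y [-0.121 -0.111 -0.097]
0.18 75 x [0.601 0.614 0.69  0.694 0.718] y [-0.121 -0.111 -0.097]
0.19 109 x [0.599 0.636 0.685 0.69  0.722] y [-0.118 -0.105 -0.096]
```

View pics/d4.png

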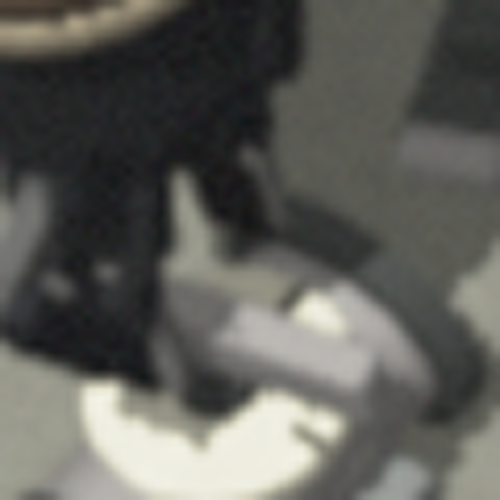

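```bash
python3 -m pendant '[[0.06,-0.002,0,0.005,0,0,-0.01],[0.06,-0.002,0,0.01,0,0,-0.01],[0.06,-0.002,0,0.013,0,0,-0.01]]' 60
cat > tip.py <<'E'
from h import *
import sys
p=read_camera("scene");W=cloud(p);x,y,z=W[...,0],W[...,1],W[...,2]
s,t,R=tool()
m=(abs(x-t[0])<.09)&(abs(y-t[1])<.05)&(z>.085 if len(sys.argv)<2 else z>float(sys.argv[1]))&(z<.3)&(p['image'].mean(-1)<70)
d=(W-t)@R.as_matrix()
for sg in (-1,1):
    w=s['width']/2
    k=m&(d[...,1]*sg>w-.008)&(d[...,1]*sg<w+.02)&(abs(d[...,0])<.014)
    P=np.sort(z[k]);print(sg,len(P),P[:8].round(3))
print(t.round(4),s['width'],s['ft_force'])
E
python3 tip.py
```

```text
t: 5.85
ee_pos: [0.6605, -0.1181, 0.0921]
eef_rot: [-0.0, 0.653, 0.758, -0.0]
ft_force: [1.0, 0.2, 0.4]
width: 0.0595
grip_force: 0.0
-1 128 [0.085 0.086 0.088 0.109 0.112 0.112 0.113 0.113]
1 385 [0.118 0.118 0.123 0.124 0.124 0.125 0.126 0.126]
[ 0.6603 -0.118   0.0917] 0.05965217266856057 [-1.12422286  0.40509979 -0.44410553]
```

```bash
python3 -m pendant '[[0.06,0,0,0.005,0,0,0],[0.06,0,0,0.01,0,0,0],[0.06,0,0,0.015,0,0,0]]' 60; python3 tip.py; python3 -m pendant '[[0.0,0,0,0.015,0,0,0],[0.0,0,0,0.015,0,0,0],[0.0,0,0,0.015,0,0,0],[0.0,0,0,0.015,0,0,0]]' 60;python3 tip.py
```

```text
t: 6.2
ee_pos: [0.6608, -0.1181, 0.0774]
eef_rot: [-0.0, 0.653, 0.757, -0.0]
ft_force: [-0.5, -0.3, 0.0]
width: 0.0597
grip_force: 0.0
-1 127 [0.085 0.085 0.094 0.095 0.095 0.096 0.098 0.098]
1 371 [0.105 0.106 0.107 0.108 0.108 0.109 0.109 0.112]
[ 0.6603 -0.118   0.0766] 0.05974643553896444 [-0.86424461 -0.4031549  -1.03988659]
t: 6.65
ee_pos: [0.6617, -0.1185, 0.0639]
eef_rot: [0.001, 0.653, 0.757, 0.0]
ft_force: [-3.7, -1.0, 21.8]
width: 0.0212
grip_force: 64.9
-1 64 [0.102 0.105 0.108 0.108 0.108 0.109 0.109 0.11 ]
1 174 [0.085 0.086 0.086 0.088 0.088 0.088 0.088 0.091]
[ 0.6617 -0.1185  0.0639] 0.020981461998627847 [-2.87144251 -0.49550836 22.77123653]
```

```bash
python3 -m pendant '[[0.05,0,0,-0.003,0,0,0],[0.05,0,0,-0.01,0,0,0],[0.05,0,0,-0.015,0,0,0],[0.05,0,0,-0.015,0,0,0]]' 60;python3 bar.py; python3 tip.py
```

```text
t: 7.1
ee_pos: [0.6613, -0.1182, 0.0786]
eef_rot: [0.0, 0.653, 0.757, 0.0]
ft_force: [0.5, -0.2, -0.2]
width: 0.0501
grip_force: 0.0
scene old 229 98.8 [ 0.661 -0.105  0.117] [ 0.647 -0.146  0.112] [ 0.672 -0.067  0.123]
scene new 128 93.2 [ 0.658 -0.088  0.118] [ 0.648 -0.117  0.112] [ 0.668 -0.066  0.123]
top old 227 98.3 [ 0.661 -0.107  0.118] [ 0.65  -0.146  0.113] [ 0.672 -0.068  0.123]
top new 84 98.6 [ 0.657 -0.082  0.118] [ 0.65  -0.096  0.114] [ 0.665 -0.068  0.122]
-1 120 [0.087 0.096 0.096 0.097 0.097 0.098 0.098 0.098]
1 373 [0.105 0.105 0.107 0.109 0.109 0.109 0.11  0.111]
[ 0.6607 -0.1181  0.0778] 0.04991095387521461 [-0.48332626 -0.71450647  0.01261572]
```

```bash
python3 -m pendant '[[0.0,0,0,0,0,0,0],[0.0,0,0,0,0,0,0],[0.0,0,0,0,0,0,0],[0.0,0,0,0,0,0,0]]' 60;python3 tip.py;python3 go.py .661 -.1185 .1 42
```

```text
t: 7.65
ee_pos: [0.6614, -0.118, 0.0781]
eef_rot: [0.0, 0.653, 0.757, 0.0]
ft_force: [4.5, 2.3, 1.7]
width: 0.0186
grip_force: 58.6
-1 83 [0.11  0.112 0.113 0.114 0.115 0.115 0.116 0.116]
1 170 [0.085 0.086 0.087 0.088 0.092 0.101 0.101 0.102]
[ 0.6614 -0.118   0.0781] 0.01862670189417396 [6.01749527 2.20009132 0.67047937]
t 7.7 tcp [ 0.6614 -0.118   0.0781] yaw 8.5 tilt 0.06 j6 -0.37 w 0.0186 F [6.  2.2 0.7] grip 58.6
[0.661, -0.1185, 0.1, 42.0] -> [-0.0004 -0.0005 -0.0219] rz -0.5851
```

```bash
python3 -m pendant '[[0.0,0,0,0,0,0,-0.12],[0.0,0,0,0,0,0,-0.24],[0.0,0,0,0,0,0,-0.36],[0.0,0,0,0,0,0,-0.48],[0.0,0,0,0,0,0,-0.585],[0.0,0,0,0,0,0,-0.585],[0.0,0,0,0,0,0,-0.585]]' 60;python3 go.py; sed -i 's/"old","new"/"new",/' bar.py; python3 bar.py
```

```text
t: 8.4
ee_pos: [0.6613, -0.1181, 0.0781]
eef_rot: [0.0, 0.408, 0.913, 0.0]
ft_force: [3.6, 1.9, 1.3]
width: 0.0184
grip_force: 58.7
t 8.4 tcp [ 0.6613 -0.1181  0.0781] yaw 41.8 tilt 0.05 j6 -0.95 w 0.0184 F [3.6 1.9 1.3] grip 58.7
scene new 107 132.9 [ 0.648 -0.1    0.118] [ 0.624 -0.143  0.112] [ 0.684 -0.079  0.123]
top new 64 143.0 [ 0.637 -0.088  0.117] [ 0.626 -0.096  0.112] [ 0.649 -0.078  0.121]
```

```bash
python3 -m pendant '[[0.06,0,0,0,0,0,0],[0.06,0,0,0,0,0,0],[0.06,0,0,-0.04,0,0,0],[0.06,0,0,-0.08,0,0,0],[0.06,0,0,-0.12,0,0,0],[0.06,0,0,-0.16,0,0,0],[0.06,0,0,-0.16,0,0,0]]' 40;python3 bar.py;python3 tip.py .15;python3 go.py .523 -.038 .22 70; python3 v.py scene 218 235 60 d5.png
```

```text
t: 9.2
ee_pos: [0.6631, -0.1188, 0.2438]
eef_rot: [0.004, 0.408, 0.913, 0.001]
ft_force: [-0.1, -0.3, 0.6]
width: 0.0599
grip_force: 0.0
scene new 236 131.9 [ 0.655 -0.109  0.117] [ 0.626 -0.141  0.112] [ 0.684 -0.078  0.123]
top new 231 131.9 [ 0.655 -0.11   0.118] [ 0.626 -0.142  0.112] [ 0.683 -0.078  0.122]
-1 5 [0.26  0.262 0.268 0.271 0.275]
1 38 [0.257 0.263 0.263 0.266 0.266 0.266 0.267 0.267]
[ 0.6602 -0.1181  0.2374] 0.06009607249588522 [ 0.7669069   0.48876916 -0.67740284]
t 9.3 tcp [ 0.6602 -0.1181  0.2374] yaw 41.9 tilt 0.05 j6 -0.95 w 0.0601 F [ 0.8  0.5 -0.7] grip 0.0
[0.523, -0.038, 0.22, 70.0] -> [ 0.1513 -0.0485  0.0174] rz -0.4898
```

View pics/d5.png

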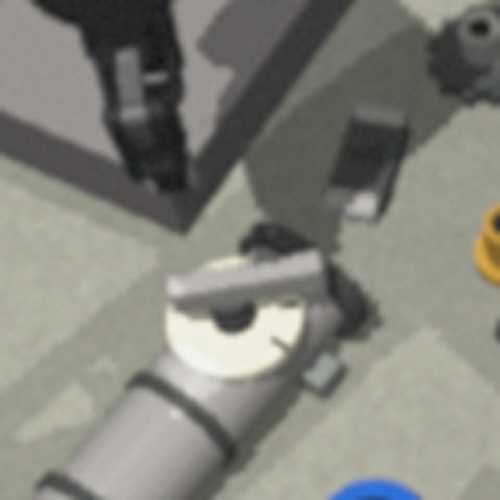

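```bash
cat > binfit.py <<'E'
from m import *
print('---')
x,y,z=W[...,0],W[...,1],W[...,2]
m=(x>.33)&(x<.64)&(y<-.19)&(y>-.45)&(z>.052)&(z<.068)
for ys in np.arange(-.40,-.22,.03):
    k=m&(abs(y-ys)<.012);print('y',ys.round(2),x[k].min().round(3),x[k].max().round(3))
for xs in np.arange(.38,.6,.03):
    k=m&(abs(x-xs)<.012);print('x',xs.round(2),y[k].min().round(3),y[k].max().round(3))
E
python3 binfit.py | sed '1,/---/d'; python3 go.py .524 -.039 .2 42  .524 -.039 .005 42
```

```text
y -0.4 0.36 0.625
y -0.37 0.358 0.618
y -0.34 0.354 0.616
y -0.31 0.353 0.614
y -0.28 0.351 0.612
y -0.25 0.349 0.609
y -0.22 0.343 0.61
x 0.38 -0.435 -0.22
x 0.41 -0.433 -0.218
x 0.44 -0.43 -0.216
x 0.47 -0.428 -0.214
x 0.5 -0.427 -0.211
x 0.53 -0.423 -0.209
x 0.56 -0.423 -0.208
x 0.59 -0.42 -0.206
t 9.4 tcp [ 0.6599 -0.118   0.2367] yaw 42.0 tilt 0.12 j6 -0.95 w 0.0601 F [0.1 0.3 0. ] grip 0.0
[0.524, -0.039, 0.2, 42.0] -> [ 0.1496 -0.0483  0.0367] rz -0.0008
[0.524, -0.039, 0.005, 42.0] -> [ 0.1496 -0.0483  0.2317] rz -0.0008
```

```bash
python3 -m pendant '[[0.06,0.15,-0.048,0.05,0,0,0],[0.06,0.15,-0.048,0.05,0,0,0],[0.06,0.15,-0.048,0.05,0,0,0],[0.06,0.15,-0.048,0.05,0,0,0],[0.06,0.15,-0.048,0.1,0,0,0],[0.06,0.15,-0.048,0.14,0,0,0],[0.06,0.15,-0.048,0.18,0,0,0],[0.06,0.15,-0.048,0.18,0,0,0]]' 40; python3 tip.py 0.015;  python3 go.py .524 -.039 .005 42
```

```text
t: 10.2
ee_pos: [0.5203, -0.0382, 0.053]
eef_rot: [-0.005, 0.407, 0.913, -0.001]
ft_force: [-0.3, 0.2, -0.7]
width: 0.0603
grip_force: 0.0
-1 1 [0.077]
1 434 [0.076 0.077 0.078 0.079 0.08  0.08  0.081 0.082]
[ 0.5221 -0.0384  0.0556] 0.06018349337481221 [-0.5249428  -0.51960024  0.2283724 ]
t 10.2 tcp [ 0.5221 -0.0384  0.0556] yaw 42.0 tilt 0.39 j6 -0.86 w 0.0602 F [-0.5 -0.5  0.2] grip 0.0
[0.524, -0.039, 0.005, 42.0] -> [-0.0017  0.0011  0.0506] rz -0.0004
```

```bash
python3 -m pendant '[[0.06,-0.001,0.001,0.03,0,0,0],[0.06,-0.001,0.001,0.052,0,0,0],[0.06,-0.001,0.001,0.054,0,0,0],[0.0,-0.001,0.001,0.054,0,0,0],[0.0,-0.001,0.001,0.054,0,0,0],[0.0,-0.001,0.001,0.054,0,0,0],[0.0,-0.001,0.001,0.054,0,0,0]]' 40; python3 go.py .43 -.27 .12 42 .43 -.27 .035 42
```

```text
t: 10.95
ee_pos: [0.5272, -0.039, 0.0057]
eef_rot: [0.001, 0.407, 0.914, 0.0]
ft_force: [-1.8, 0.8, 10.3]
width: 0.0265
grip_force: 38.7
t 10.9 tcp [ 0.5272 -0.039   0.0057] yaw 42.0 tilt 0.14 j6 -0.86 w 0.0265 F [-1.8  0.8 10.3] grip 38.7
[0.43, -0.27, 0.12, 42.0] -> [-0.1067 -0.2268 -0.1143] rz -0.0001
[0.43, -0.27, 0.035, 42.0] -> [-0.1067 -0.2268 -0.0293] rz -0.0001
```

```bash
python3 -m pendant '[[0.0,0,0,-0.05,0,0,0],[0.0,0,0,-0.1,0,0,0],[0.0,-0.107,-0.227,-0.11,0,0,0],[0.0,-0.107,-0.227,-0.11,0,0,0],[0.0,-0.107,-0.227,-0.11,0,0,0],[0.0,-0.107,-0.227,-0.11,0,0,0],[0.0,-0.107,-0.227,-0.11,0,0,0],[0.0,-0.107,-0.227,-0.11,0,0,0],[0.0,-0.107,-0.227,-0.11,0,0,0],[0.0,-0.107,-0.227,-0.06,0,0,0],[0.0,-0.107,-0.227,-0.02,0,0,0],[0.0,-0.107,-0.227,-0.02,0,0,0]]' 40; python3 go.py .415 -.127 .2 95
```

```text
t: 12.15
ee_pos: [0.4272, -0.2672, 0.0208]
eef_rot: [-0.003, 0.406, 0.914, 0.001]
ft_force: [0.2, -0.2, -0.2]
width: 0.0261
grip_force: 40.1
t 12.2 tcp [ 0.4272 -0.2672  0.0208] yaw 42.1 tilt 0.39 j6 -1.35 w 0.0261 F [ 0.2 -0.2 -0.2] grip 40.1
[0.415, -0.127, 0.2, 95.0] -> [ 0.1122  0.085  -0.1792] rz -0.9235
```

```bash
cat > find.py <<'E'
from h import *
import sys
# expected: center, top slice z range
E={'sprocket':(.415,-.127,.024),'roller':(.419,-.038,.02),'bushing':(.524,-.038,.02),'link':(.515,-.143,.026),'bearing':(.513,.053,.02)}
names=sys.argv[1:] or list(E)
for c in ("top","scene"):
    p=read_camera(c);W=cloud(p)
    for n in names:
        g=[b for b in spotter.boxes_of(n,p) if b['score']>.3]
        q=np.array(g[0]['point'][:2]) if g else np.array(E[n][:2])
        o=[]
        for z0 in (E[n][2],.007):
            m=(np.hypot(W[...,0]-q[0],W[...,1]-q[1])<.05)&(W[...,2]>z0)&(W[...,2]<.05)&(p['depth']>0)
            P=W[m].astype(np.float32)
            if len(P)>8:
                (cx,cy),(a,b),t=cv2.minAreaRect(P[:,:2]*1000);w,v=np.linalg.eigh(np.cov(P[:,:2].T));o.append((round(cx),round(cy),round(a),round(b),'ax',round(float(np.degrees(np.arctan2(v[1,1],v[0,1]))%180))))
        print(c,n,[(round(b['score'],2),np.round(b['point'],3).tolist()) for b in g[:2]],o)
E
python3 -m pendant '[[0.06,0,0,0,0,0,0],[0.06,0,0,0,0,0,0],[0.07,0,0,-0.05,0,0,0],[0.07,0,0,-0.1,0,0,0],[0.07,0,0,-0.12,0,0,0]]' 40; python3 find.py sprocket roller link bearing; python3 go.py .415 -.127 .12 95
```

```text
t: 12.65
ee_pos: [0.4313, -0.2714, 0.1501]
eef_rot: [0.004, 0.407, 0.914, -0.001]
ft_force: [-0.4, 0.8, -0.6]
width: 0.0695
grip_force: 0.0
top sprocket [(0.95, [0.415, -0.125, 0.014])] [(415, -129, 24, 24, 'ax', 109), (417, -129, 69, 71, 'ax', 87)]
top roller [(0.73, [0.416, -0.038, 0.034])] [(419, -38, 46, 46, 'ax', 61), (419, -38, 47, 47, 'ax', 71)]
top link [(0.91, [0.51, -0.143, 0.014])] [(515, -144, 12, 19, 'ax', 107), (515, -144, 79, 36, 'ax', 19)]
top bearing [(0.61, [0.508, 0.054, 0.025])] [(513, 53, 37, 29, 'ax', 63), (496, 60, 65, 66, 'ax', 74)]
scene sprocket [(0.77, [0.421, -0.122, 0.014])] [(413, -129, 31, 25, 'ax', 41), (418, -131, 70, 78, 'ax', 132)]
scene roller [(0.76, [0.424, -0.036, 0.039])] [(418, -38, 49, 44, 'ax', 28), (419, -38, 50, 45, 'ax', 28)]
scene link [(0.88, [0.516, -0.142, 0.013])] [(515, -144, 15, 18, 'ax', 106), (515, -144, 80, 45, 'ax', 18)]
scene bearing [(0.6, [0.519, 0.066, 0.019])] [(513, 54, 37, 31, 'ax', 70), (509, 66, 58, 94, 'ax', 75)]
t 13.2 tcp [ 0.4287 -0.2699  0.1432] yaw 42.0 tilt 0.08 j6 -1.35 w 0.0703 F [0.5 0.9 1.3] grip 0.0
[0.415, -0.127, 0.12, 95.0] -> [0.1154 0.0854 0.0232] rz -0.925
```

```bash
python3 go.py .416 -.129 .12 42 .416 -.129 .016 42
```

```text
t 13.2 tcp [ 0.4287 -0.2699  0.1432] yaw 42.0 tilt 0.08 j6 -1.35 w 0.0703 F [0.5 0.9 1.3] grip 0.0
[0.416, -0.129, 0.12, 42.0] -> [0.1133 0.0849 0.0232] rz 0.0
[0.416, -0.129, 0.016, 42.0] -> [0.1133 0.0849 0.1272] rz 0.0
```

```bash
python3 -m pendant '[[0.06,0.113,0.085,0.02,0,0,0],[0.06,0.113,0.085,0.02,0,0,0],[0.06,0.113,0.085,0.02,0,0,0],[0.06,0.113,0.085,0.02,0,0,0],[0.06,0.113,0.085,0.02,0,0,0],[0.06,0.113,0.085,0.07,0,0,0],[0.06,0.113,0.085,0.11,0,0,0],[0.06,0.113,0.085,0.128,0,0,0],[0.06,0.113,0.085,0.128,0,0,0],[0.06,0.113,0.085,0.128,0,0,0]]' 40; python3 go.py .416 -.129 .016 42
```

```text
t: 14.15
ee_pos: [0.4168, -0.1301, 0.016]
eef_rot: [-0.0, 0.407, 0.913, -0.0]
ft_force: [-0.3, -0.7, -0.2]
width: 0.0601
grip_force: 0.0
t 14.2 tcp [ 0.4168 -0.1301  0.016 ] yaw 41.9 tilt 0.04 j6 -1.1 w 0.0601 F [-0.3 -0.7 -0.2] grip 0.0
[0.416, -0.129, 0.016, 42.0] -> [ 0.0014  0.0002 -0.    ] rz -0.001
```

```bash
python3 -m pendant '[[0.0,0,0,0,0,0,0],[0.0,0,0,0,0,0,0],[0.0,0,0,0,0,0,0],[0.0,0,0,0,0,0,0],[0.0,0,0,-0.03,0,0,0],[0.0,0,0,-0.08,0,0,0],[0.0,0,0,-0.12,0,0,0]]' 40; python3 go.py .54 -.285 .12 42 .54 -.285 .03 42
```

```text
t: 14.85
ee_pos: [0.4165, -0.1293, 0.1383]
eef_rot: [0.0, 0.407, 0.914, 0.0]
ft_force: [0.8, -0.2, -3.2]
width: 0.0236
grip_force: 39.9
t 14.8 tcp [ 0.4165 -0.1293  0.1383] yaw 42.0 tilt 0.03 j6 -1.1 w 0.0236 F [ 0.8 -0.2 -3.2] grip 39.9
[0.54, -0.285, 0.12, 42.0] -> [-0.1984 -0.0124  0.0183] rz 0.0001
[0.54, -0.285, 0.03, 42.0] -> [-0.1984 -0.0124  0.1083] rz 0.0001
```

```bash
python3 -m pendant '[[0.0,-0.198,-0.012,0,0,0,0],[0.0,-0.198,-0.012,0,0,0,0],[0.0,-0.198,-0.012,0,0,0,0],[0.0,-0.198,-0.012,0,0,0,0],[0.0,-0.198,-0.012,0.0,0,0,0],[0.0,-0.198,-0.012,0.05,0,0,0],[0.0,-0.198,-0.012,0.09,0,0,0],[0.0,-0.198,-0.012,0.11,0,0,0],[0.0,-0.198,-0.012,0.11,0,0,0],[0.06,-0.198,-0.012,0.11,0,0,0],[0.06,-0.198,-0.012,0.11,0,0,0],[0.06,-0.198,-0.012,0.06,0,0,0]]' 40; python3 -m pendant '[[0.06,0,0,-0.05,0,0,0],[0.06,0,0,-0.08,0,0,0]]'; python3 find.py roller link bearing; python3 go.py .515 -.144 .12 19 .515 -.144 .015 19
```

```text
t: 16.05
ee_pos: [0.5377, -0.283, 0.073]
eef_rot: [-0.003, 0.407, 0.914, 0.0]
ft_force: [0.8, -0.1, 0.5]
width: 0.0595
grip_force: 0.0
t: 16.25
ee_pos: [0.5417, -0.2854, 0.1614]
eef_rot: [0.003, 0.407, 0.914, -0.0]
ft_force: [-0.0, 0.3, -0.4]
width: 0.0601
grip_force: 0.0
top roller [(0.78, [0.417, -0.041, 0.032])] [(419, -39, 47, 44, 'ax', 63), (419, -38, 47, 46, 'ax', 68)]
top link [(0.79, [0.508, -0.145, 0.013])] [(515, -144, 12, 20, 'ax', 109), (515, -144, 56, 83, 'ax', 18)]
top bearing [(0.64, [0.509, 0.054, 0.025])] [(513, 53, 37, 29, 'ax', 63), (497, 60, 66, 65, 'ax', 73)]
scene roller [(0.94, [0.424, -0.035, 0.037])] [(419, -40, 48, 47, 'ax', 37), (419, -40, 50, 46, 'ax', 39)]
scene link [(0.71, [0.518, -0.141, 0.015]), (0.59, [0.765, 0.18, 0.009])] [(514, -144, 13, 19, 'ax', 108), (515, -145, 83, 46, 'ax', 19)]
scene bearing [(0.64, [0.519, 0.065, 0.022]), (0.39, [0.465, 0.356, 0.074])] [(513, 53, 38, 31, 'ax', 70), (499, 60, 68, 63, 'ax', 75)]
t 16.6 tcp [ 0.5397 -0.2843  0.1552] yaw 42.0 tilt 0.08 j6 -1.27 w 0.0601 F [ 0.1 -0.4 -0.6] grip 0.0
[0.515, -0.144, 0.12, 19.0] -> [0.1208 0.0755 0.0352] rz 0.4014
[0.515, -0.144, 0.015, 19.0] -> [0.1208 0.0755 0.1402] rz 0.4014
```

```bash
python3 -m pendant '[[0.05,0.121,0.0755,0.035,0,0,0.4],[0.05,0.121,0.0755,0.035,0,0,0.4],[0.05,0.121,0.0755,0.035,0,0,0.4],[0.05,0.121,0.0755,0.035,0,0,0.4],[0.05,0.121,0.0755,0.035,0,0,0.4],[0.05,0.121,0.0755,0.08,0,0,0.4],[0.05,0.121,0.0755,0.12,0,0,0.4],[0.05,0.121,0.0755,0.135,0,0,0.4],[0.05,0.121,0.0755,0.135,0,0,0.4],[0.05,0.121,0.0755,0.135,0,0,0.4]]' 50; python3 go.py .515 -.144 .018 19
```

```text
t: 17.65
ee_pos: [0.5157, -0.145, 0.021]
eef_rot: [-0.0, 0.58, 0.814, -0.0]
ft_force: [0.2, 0.0, 1.0]
width: 0.0501
grip_force: 0.0
t 17.6 tcp [ 0.5157 -0.145   0.021 ] yaw 19.1 tilt 0.0 j6 -0.66 w 0.0501 F [0.2 0.  1. ] grip 0.0
[0.515, -0.144, 0.018, 19.0] -> [ 0.0012 -0.0004  0.003 ] rz 0.0011
```

```bash
python3 -m pendant '[[0.0,0,0,0,0,0,0],[0.0,0,0,0,0,0,0],[0.0,0,0,0,0,0,0],[0.0,0,0,0,0,0,0],[0.0,0,0,-0.03,0,0,0],[0.0,0,0,-0.08,0,0,0],[0.0,0,0,-0.12,0,0,0]]' 50; python3 go.py .54 -.375 .12 19 .54 -.375 .03 19
```

```text
t: 18.35
ee_pos: [0.5153, -0.1441, 0.1432]
eef_rot: [0.0, 0.58, 0.815, 0.0]
ft_force: [1.8, -0.6, -1.5]
width: 0.0082
grip_force: 48.9
t 18.4 tcp [ 0.5153 -0.1441  0.1432] yaw 19.1 tilt 0.03 j6 -0.66 w 0.0082 F [ 1.8 -0.6 -1.5] grip 48.9
[0.54, -0.375, 0.12, 19.0] -> [-0.2263 -0.0522  0.0232] rz 0.0016
[0.54, -0.375, 0.03, 19.0] -> [-0.2263 -0.0522  0.1132] rz 0.0016
```

```bash
python3 -m pendant '[[0.0,-0.224,-0.051,0,0,0,0],[0.0,-0.224,-0.051,0,0,0,0],[0.0,-0.224,-0.051,0,0,0,0],[0.0,-0.224,-0.051,0,0,0,0],[0.0,-0.224,-0.051,0.0,0,0,0],[0.0,-0.224,-0.051,0.0,0,0,0],[0.0,-0.224,-0.051,0.05,0,0,0],[0.0,-0.224,-0.051,0.09,0,0,0],[0.0,-0.224,-0.051,0.112,0,0,0],[0.0,-0.224,-0.051,0.112,0,0,0],[0.05,-0.224,-0.051,0.112,0,0,0],[0.05,-0.224,-0.051,0.112,0,0,0]]' 50; python3 -m pendant '[[0.06,0,0,-0.05,0,0,0],[0.06,0,0,-0.1,0,0,0],[0.06,0,0,-0.13,0,0,0]]'; python3 find.py roller bearing; python3 go.py .418 -.039 .12 40 .418 -.039 .012 40
```

```text
t: 19.55
ee_pos: [0.5409, -0.3725, 0.03]
eef_rot: [0.001, 0.58, 0.815, 0.0]
ft_force: [-0.8, 0.0, 0.6]
width: 0.0369
grip_force: 0.0
t: 19.85
ee_pos: [0.5417, -0.3732, 0.1639]
eef_rot: [0.003, 0.58, 0.815, -0.0]
ft_force: [1.4, -0.6, -0.1]
width: 0.0599
grip_force: 0.0
top roller [(0.67, [0.649, -0.107, 0.115]), (0.58, [0.417, -0.041, 0.034])] [(638, -99, 89, 73, 'ax', 22), (638, -99, 89, 73, 'ax', 24)]
top bearing [(0.9, [0.508, 0.052, 0.027])] [(513, 53, 37, 29, 'ax', 65), (497, 61, 65, 66, 'ax', 73)]
scene roller [(0.92, [0.425, -0.034, 0.035])] [(418, -39, 48, 44, 'ax', 24), (428, -30, 74, 46, 'ax', 19)]
scene bearing [(0.75, [0.52, 0.065, 0.02])] [(513, 54, 37, 31, 'ax', 68), (499, 60, 72, 64, 'ax', 75)]
t 20.1 tcp [ 0.54   -0.372   0.1584] yaw 19.1 tilt 0.05 j6 -0.98 w 0.06 F [-0.9  0.1 -0.5] grip 0.0
[0.418, -0.039, 0.12, 40.0] -> [ 0.3546 -0.0064  0.0384] rz -0.365
[0.418, -0.039, 0.012, 40.0] -> [ 0.3546 -0.0064  0.1464] rz -0.365
```

```bash
python3 -m pendant '[[0.08,0.355,-0.006,0.03,0,0,-1.15],[0.08,0.355,-0.006,0.03,0,0,-1.15],[0.08,0.355,-0.006,0.03,0,0,-1.15],[0.08,0.355,-0.006,0.03,0,0,-1.15],[0.08,0.355,-0.006,0.03,0,0,-1.15],[0.08,0.355,-0.006,0.03,0,0,-1.15],[0.08,0.355,-0.006,0.03,0,0,-1.15],[0.08,0.355,-0.006,0.03,0,0,-1.15],[0.08,0.355,-0.006,0.03,0,0,-1.15],[0.08,0.355,-0.006,0.03,0,0,-1.15]]' 40; python3 go.py .418 -.039 .002 85
```

```text
t: 21.15
ee_pos: [0.4189, -0.0392, 0.1285]
eef_rot: [-0.0, 0.045, 0.999, -0.0]
ft_force: [1.2, -0.3, -0.0]
width: 0.0801
grip_force: 0.0
t 21.1 tcp [ 0.4189 -0.0392  0.1285] yaw 84.8 tilt 0.03 j6 -1.65 w 0.0801 F [ 1.2 -0.3 -0. ] grip 0.0
[0.418, -0.039, 0.002, 85.0] -> [9.000e-04 1.000e-04 1.265e-01] rz -0.0034
```

```bash
python3 -m pendant '[[0.08,0,0,0.04,0,0,0],[0.08,0,0,0.08,0,0,0],[0.08,0,0,0.11,0,0,0],[0.08,0,0,0.124,0,0,0],[0.08,0,0,0.124,0,0,0],[0.0,0,0,0.124,0,0,0],[0.0,0,0,0.124,0,0,0],[0.0,0,0,0.124,0,0,0],[0.0,0,0,0.124,0,0,0]]' 40; python3 go.py
```

```text
t: 22.05
ee_pos: [0.4196, -0.0394, 0.0061]
eef_rot: [0.001, 0.044, 0.999, -0.0]
ft_force: [-0.8, -3.9, 6.7]
width: 0.0465
grip_force: 39.9
t 22.1 tcp [ 0.4196 -0.0394  0.0061] yaw 84.9 tilt 0.13 j6 -1.65 w 0.0465 F [-0.8 -3.9  6.7] grip 39.9
```

```bash
python3 -m pendant '[[0.0,0,0,-0.03,0,0,0],[0.0,0,0,-0.08,0,0,0],[0.0,0,0,-0.12,0,0,0],[0.0,0,0,-0.12,0,0,0]]' 40; python3 go.py .43 -.36 .12 50 .43 -.36 .02 50
```

```text
t: 22.45
ee_pos: [0.4218, -0.0395, 0.1302]
eef_rot: [0.005, 0.044, 0.999, -0.001]
ft_force: [-0.2, 0.1, -1.4]
width: 0.0467
grip_force: 42.2
t 22.4 tcp [ 0.4218 -0.0395  0.1302] yaw 84.9 tilt 0.53 j6 -1.65 w 0.0467 F [-0.2  0.1 -1.4] grip 42.2
[0.43, -0.36, 0.12, 50.0] -> [-0.0364 -0.3185  0.0102] rz 0.6099
[0.43, -0.36, 0.02, 50.0] -> [-0.0364 -0.3185  0.1102] rz 0.6099
```

```bash
python3 -m pendant '[[0.0,-0.036,-0.315,0,0,0,0.61],[0.0,-0.036,-0.315,0,0,0,0.61],[0.0,-0.036,-0.315,0,0,0,0.61],[0.0,-0.036,-0.315,0,0,0,0.61],[0.0,-0.036,-0.315,0,0,0,0.61],[0.0,-0.036,-0.315,0,0,0,0.61],[0.0,-0.036,-0.315,0,0,0,0.61],[0.0,-0.036,-0.315,0,0,0,0.61],[0.0,-0.036,-0.315,0.05,0,0,0.61],[0.0,-0.036,-0.315,0.09,0,0,0.61],[0.0,-0.036,-0.315,0.112,0,0,0.61],[0.0,-0.036,-0.315,0.112,0,0,0.61]]' 40; python3 go.py; python3 -m pendant '[[0.065,0,0,0,0,0,0],[0.065,0,0,0,0,0,0],[0.065,0,0,0,0,0,0],[0.065,0,0,-0.05,0,0,0],[0.065,0,0,-0.1,0,0,0],[0.065,0,0,-0.13,0,0,0]]'; python3 find.py bearing; python3 go.py .513 .053 .12 -22  .513 .053 .12 158
```

```text
t: 23.65
ee_pos: [0.4255, -0.3533, 0.0105]
eef_rot: [-0.002, 0.342, 0.94, 0.001]
ft_force: [0.1, -0.3, -0.1]
width: 0.0465
grip_force: 49.2
t 23.6 tcp [ 0.4255 -0.3533  0.0105] yaw 50.1 tilt 0.26 j6 -1.62 w 0.0465 F [ 0.1 -0.3 -0.1] grip 49.2
t: 24.25
ee_pos: [0.4278, -0.3566, 0.147]
eef_rot: [0.002, 0.342, 0.94, -0.001]
ft_force: [0.6, -0.9, -0.3]
width: 0.0649
grip_force: 0.0
top bearing [(0.66, [0.506, 0.055, 0.021])] [(513, 53, 37, 29, 'ax', 63), (500, 54, 69, 70, 'ax', 76)]
scene bearing [(0.7, [0.518, 0.062, 0.022])] [(500, 58, 37, 60, 'ax', 72), (504, 55, 68, 74, 'ax', 74)]
t 24.4 tcp [ 0.4274 -0.3562  0.1444] yaw 50.0 tilt 0.16 j6 -1.62 w 0.065 F [ 0.4 -0.1  0.5] grip 0.0
[0.513, 0.053, 0.12, -22.0] -> [0.1974 0.3686 0.0244] rz 1.2569
[0.513, 0.053, 0.12, 158.0] -> [0.1974 0.3686 0.0244] rz 1.2569
```

```bash
python3 -m pendant '[[0.062,0.197,0.369,0.02,0,0,-0.314],[0.062,0.197,0.369,0.02,0,0,-0.314],[0.062,0.197,0.369,0.02,0,0,-0.314],[0.062,0.197,0.369,0.02,0,0,-0.314],[0.062,0.197,0.369,0.02,0,0,-0.314],[0.062,0.197,0.369,0.02,0,0,-0.314],[0.062,0.197,0.369,0.02,0,0,-0.314],[0.062,0.197,0.369,0.02,0,0,-0.314],[0.062,0.197,0.369,0.02,0,0,-0.314],[0.062,0.197,0.369,0.02,0,0,-0.314],[0.062,0.197,0.369,0.02,0,0,-0.314]]' 40; python3 go.py .513 .053 .008 68; python3 tip.py .03
```

```text
t: 25.55
ee_pos: [0.5122, 0.0536, 0.1221]
eef_rot: [-0.001, 0.19, 0.982, -0.0]
ft_force: [0.9, 0.1, -0.7]
width: 0.0619
grip_force: 0.0
t 25.6 tcp [0.5122 0.0536 0.1221] yaw 68.1 tilt 0.1 j6 -1.14 w 0.0619 F [ 0.9  0.1 -0.7] grip 0.0
[0.513, 0.053, 0.008, 68.0] -> [-0.0009 -0.0002  0.1141] rz 0.0015
-1 86 [0.137 0.139 0.139 0.141 0.142 0.144 0.144 0.144]
1 364 [0.147 0.15  0.15  0.151 0.151 0.152 0.153 0.154]
[0.5123 0.0529 0.1223] 0.0620510261939153 [-0.3318756  -0.89425632  0.50577123]
```

```bash
python3 -m pendant '[[0.062,0,0,0.04,0,0,0],[0.062,0,0,0.08,0,0,0],[0.062,0,0,0.105,0,0,0],[0.062,0,0,0.113,0,0,0],[0.062,0,0,0.113,0,0,0],[0.0,0,0,0.113,0,0,0],[0.0,0,0,0.113,0,0,0],[0.0,0,0,0.113,0,0,0],[0.0,0,0,0.113,0,0,0]]' 50; python3 go.py; python3 -m pendant '[[0.0,0,0,-0.03,0,0,0],[0.0,0,0,-0.08,0,0,0],[0.0,0,0,-0.12,0,0,0],[0.0,0,0,-0.12,0,0,0]]'; python3 go.py .482 -.32 .12 68 .482 -.32 .12 110
```

```text
t: 26.5
ee_pos: [0.5141, 0.0533, 0.0114]
eef_rot: [0.001, 0.191, 0.982, 0.0]
ft_force: [-1.2, -3.7, 8.3]
width: 0.0367
grip_force: 50.1
t 26.5 tcp [0.5141 0.0533 0.0114] yaw 68.0 tilt 0.14 j6 -1.14 w 0.0367 F [-1.2 -3.7  8.3] grip 50.1
t: 26.9
ee_pos: [0.5164, 0.0536, 0.1358]
eef_rot: [0.005, 0.191, 0.982, 0.001]
ft_force: [0.1, -0.1, -1.8]
width: 0.0364
grip_force: 51.7
t 26.9 tcp [0.5164 0.0536 0.1358] yaw 68.0 tilt 0.54 j6 -1.14 w 0.0364 F [ 0.1 -0.1 -1.8] grip 51.7
[0.482, -0.32, 0.12, 68.0] -> [-0.108  -0.3593  0.0158] rz 0.0003
[0.482, -0.32, 0.12, 110.0] -> [-0.108  -0.3593  0.0158] rz -0.7328
```

```bash
python3 -m pendant '[[0.0,-0.107,-0.359,0,0,0,-0.38],[0.0,-0.107,-0.359,0,0,0,-0.38],[0.0,-0.107,-0.359,0,0,0,-0.38],[0.0,-0.107,-0.359,0,0,0,-0.38],[0.0,-0.107,-0.359,0,0,0,-0.38],[0.0,-0.107,-0.359,0,0,0,-0.38],[0.0,-0.107,-0.359,0,0,0,-0.38],[0.0,-0.107,-0.359,0,0,0,-0.38],[0.0,-0.107,-0.359,0,0,0,-0.38],[0.0,-0.107,-0.359,0.05,0,0,-0.38],[0.0,-0.107,-0.359,0.09,0,0,-0.38],[0.0,-0.107,-0.359,0.11,0,0,-0.38]]' 50; python3 go.py; python3 -m pendant '[[0.0,0,0,0,0,0,0],[0.055,0,0,0,0,0,0],[0.055,0,0,0,0,0,0],[0.055,0,0,-0.05,0,0,0],[0.055,0,0,-0.1,0,0,0],[0.055,0,0,-0.14,0,0,0],[0.055,0,0,-0.18,0,0,0]]'; python3 go.py .409 .173 .2 85
```

```text
t: 28.1
ee_pos: [0.4763, -0.3182, 0.0173]
eef_rot: [-0.001, 0.002, 1.0, 0.001]
ft_force: [0.5, -0.4, -1.2]
width: 0.0366
grip_force: 51.7
t 28.1 tcp [ 0.4763 -0.3182  0.0173] yaw 89.8 tilt 0.18 j6 -2.21 w 0.0366 F [ 0.5 -0.4 -1.2] grip 51.7
t: 28.8
ee_pos: [0.4781, -0.3195, 0.2034]
eef_rot: [0.001, 0.002, 1.0, -0.001]
ft_force: [0.3, 0.1, 0.1]
width: 0.0549
grip_force: 0.0
t 28.8 tcp [ 0.4781 -0.3195  0.2034] yaw 89.8 tilt 0.16 j6 -2.21 w 0.0549 F [0.3 0.1 0.1] grip 0.0
[0.409, 0.173, 0.2, 85.0] -> [0.0709 0.4923 0.0034] rz 0.0836
```

```bash
cat > ears.py <<'E'
from h import *
for c in ("top","scene"):
    p=read_camera(c);W=cloud(p)
    for n,q in (('A',(.409,.173)),('B',(.423,.35))):
        for z0 in (.14,.153):
            m=(np.hypot(W[...,0]-q[0],W[...,1]-q[1])<.075)&(W[...,2]>z0)&(W[...,2]<.175)&(p['depth']>0)
            P=W[m].astype(np.float32)
            if len(P)>10: 
                (cx,cy),(a,b),t=cv2.minAreaRect(P[:,:2]*1000);w,v=np.linalg.eigh(np.cov(P[:,:2].T));print(c,n,z0,len(P),round(cx),round(cy),round(a),round(b),round(t),'ax',np.degrees(np.arctan2(v[1,1],v[0,1])).round(1),'z',np.percentile(P[:,2],[50,95]).round(3))
E
python3 ears.py
python3 -m pendant '[[0.028,0.05,0.25,-0.05,0,0,0.084],[0.028,0.05,0.25,-0.05,0,0,0.084],[0.028,0.05,0.25,-0.05,0,0,0.084],[0.028,0.05,0.25,-0.05,0,0,0.084],[0.028,0.05,0.25,-0.05,0,0,0.084],[0.028,0.05,0.25,-0.05,0,0,0.084],[0.028,0.05,0.25,-0.05,0,0,0.084],[0.028,0.05,0.25,-0.05,0,0,0.084]]'; python3 tip.py .15; python3 -m pendant '[[0.055,0,0,0,0,0,0],[0.055,0,0,0,0,0,0],[0.055,0,0,0,0,0,0]]'; python3 tip.py .15;python3 go.py .409 .173 .25 85
```

```text
top A 0.14 637 409 174 26 111 85 ax 175.2 z [0.158 0.162]
top A 0.153 527 408 174 26 91 85 ax 175.1 z [0.159 0.162]
top B 0.14 667 423 352 108 27 17 ax -163.4 z [0.158 0.162]
top B 0.153 526 423 352 93 27 17 ax -163.3 z [0.159 0.162]
scene A 0.14 508 411 173 27 108 86 ax 174.3 z [0.158 0.162]
scene A 0.153 391 409 173 26 92 86 ax 175.6 z [0.159 0.162]
scene B 0.14 561 426 354 107 27 17 ax -162.7 z [0.158 0.162]
scene B 0.153 446 424 353 90 26 16 ax -163.5 z [0.158 0.162]
t: 29.7
ee_pos: [0.4292, -0.0698, 0.2503]
eef_rot: [0.001, 0.044, 0.999, -0.0]
ft_force: [0.3, 0.2, 0.0]
width: 0.0281
grip_force: 0.0
-1 87 [0.263 0.264 0.264 0.265 0.265 0.266 0.267 0.267]
1 51 [0.271 0.271 0.271 0.273 0.273 0.273 0.273 0.274]
[ 0.4292 -0.0702  0.25  ] 0.027825992156582397 [-0.49068571 -0.11036813  0.30261982]
t: 30.05
ee_pos: [0.4288, -0.0699, 0.2496]
eef_rot: [-0.0, 0.044, 0.999, 0.0]
ft_force: [0.5, -0.6, 0.1]
width: 0.055
grip_force: 0.0
-1 71 [0.267 0.269 0.27  0.271 0.271 0.271 0.272 0.272]
1 49 [0.274 0.276 0.276 0.277 0.278 0.278 0.278 0.278]
[ 0.4288 -0.0698  0.2497] 0.054867876657681204 [-0.38953646  0.47477071  0.7028459 ]
t 30.1 tcp [ 0.4288 -0.0698  0.2497] yaw 84.9 tilt 0.03 j6 -1.71 w 0.0549 F [-0.4  0.5  0.7] grip 0.0
[0.409, 0.173, 0.25, 85.0] -> [ 0.0412  0.2401 -0.0003] rz -0.0014
```

```bash
python3 -m pendant '[[0.06,0.041,0.24,0,0,0,0],[0.06,0.041,0.24,0,0,0,0],[0.06,0.041,0.24,0,0,0,0],[0.06,0.041,0.24,0,0,0,0],[0.06,0.041,0.24,0,0,0,0],[0.06,0.041,0.24,0,0,0,0],[0.06,0.041,0.24,0,0,0,0],[0.06,0.041,0.24,0.03,0,0,0],[0.06,0.041,0.24,0.06,0,0,0],[0.06,0.041,0.24,0.06,0,0,0],[0.06,0.041,0.24,0.06,0,0,0]]'; python3 go.py .4085 .1735 .13 85
```

```text
t: 31.2
ee_pos: [0.4091, 0.1723, 0.1902]
eef_rot: [-0.001, 0.045, 0.999, -0.0]
ft_force: [0.1, 0.4, 0.3]
width: 0.0602
grip_force: 0.0
t 31.2 tcp [0.4091 0.1723 0.1902] yaw 84.9 tilt 0.07 j6 -1.15 w 0.0602 F [0.1 0.4 0.3] grip 0.0
[0.4085, 0.1735, 0.13, 85.0] -> [0.0007 0.0011 0.0602] rz -0.002
```

```bash
python3 -m pendant '[[0.06,0.001,0.001,0.025,0,0,0],[0.06,0.001,0.001,0.05,0,0,0],[0.06,0.001,0.001,0.06,0,0,0],[0.06,0.001,0.001,0.06,0,0,0],[0.0,0.001,0.001,0.06,0,0,0],[0.0,0.001,0.001,0.06,0,0,0],[0.0,0.001,0.001,0.06,0,0,0],[0.0,0.001,0.001,0.06,0,0,0]]' 60; python3 go.py; python3 -m pendant '[[0.0,0,0,-0.02,0,0,0],[0.0,0,0,-0.05,0,0,0],[0.0,0,0,-0.09,0,0,0],[0.0,0,0,-0.13,0,0,0],[0.0,0,0,-0.17,0,0,0],[0.0,0,0,-0.195,0,0,0],[0.0,0,0,-0.195,0,0,0],[0.0,0,0,-0.195,0,0,0]]'; python3 go.py .617 .15 .325 90
```

```text
t: 32.0
ee_pos: [0.4089, 0.1746, 0.1312]
eef_rot: [0.001, 0.044, 0.999, 0.0]
ft_force: [-1.5, -3.8, 13.8]
width: 0.0249
grip_force: 58.3
t 32.0 tcp [0.4089 0.1746 0.1312] yaw 85.0 tilt 0.11 j6 -1.15 w 0.0249 F [-1.5 -3.8 13.8] grip 58.3
t: 32.8
ee_pos: [0.4079, 0.1744, 0.3251]
eef_rot: [0.0, 0.044, 0.999, 0.0]
ft_force: [-0.1, -0.2, -3.9]
width: 0.0246
grip_force: 60.6
t 32.8 tcp [0.4079 0.1744 0.3251] yaw 85.0 tilt 0.06 j6 -1.15 w 0.0246 F [-0.1 -0.2 -3.9] grip 60.6
[0.617, 0.15, 0.325, 90.0] -> [-2.104e-01 -6.000e-03  1.000e-04] rz -0.0877
```

```bash
python3 -m pendant '[[0.0,-0.015,-0.01,0,0,0,-0.05],[0.0,-0.04,-0.011,0,0,0,-0.09],[0.0,-0.065,-0.011,0,0,0,-0.09],[0.0,-0.09,-0.011,0,0,0,-0.09],[0.0,-0.115,-0.011,0,0,0,-0.09],[0.0,-0.14,-0.011,0,0,0,-0.09],[0.0,-0.165,-0.011,0,0,0,-0.09],[0.0,-0.19,-0.011,0,0,0,-0.09],[0.0,-0.205,-0.011,0,0,0,-0.09],[0.0,-0.21,-0.011,0,0,0,-0.09],[0.0,-0.21,-0.011,0,0,0,-0.09],[0.0,-0.21,-0.011,0,0,0,-0.09]]'; python3 go.py .617 .145 .16 90;  python3 v.py scene 350 220 120 e1.png
```

```text
t: 34.0
ee_pos: [0.6152, 0.1451, 0.3241]
eef_rot: [-0.001, -0.001, 1.0, -0.0]
ft_force: [0.2, -0.6, -3.4]
width: 0.0247
grip_force: 60.6
t 34.0 tcp [0.6152 0.1451 0.3241] yaw 90.1 tilt 0.1 j6 -1.39 w 0.0247 F [ 0.2 -0.6 -3.4] grip 60.6
[0.617, 0.145, 0.16, 90.0] -> [-1.800e-03 -1.000e-04  1.641e-01] rz 0.0024
```

View pics/e1.png

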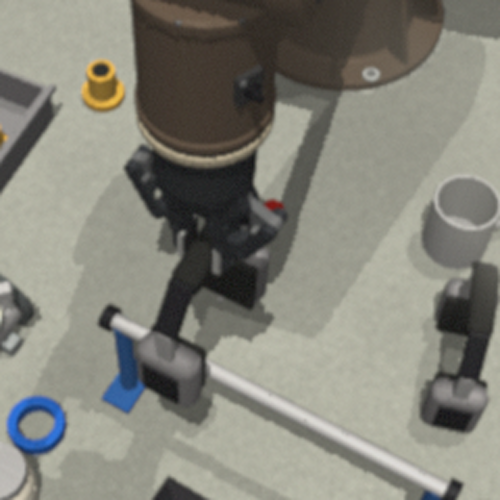

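```bash
python3 -m pendant '[[0.0,-0.002,0,0.02,0,0,0],[0.0,-0.002,0,0.045,0,0,0],[0.0,-0.002,0,0.07,0,0,0],[0.0,-0.002,0,0.095,0,0,0],[0.0,-0.002,0,0.12,0,0,0],[0.0,-0.002,0,0.145,0,0,0],[0.0,-0.002,0,0.165,0,0,0],[0.0,-0.002,0,0.17,0,0,0],[0.0,-0.002,0,0.173,0,0,0],[0.0,-0.002,0,0.173,0,0,0]]'; python3 go.py .617 .145 .143 90
```

```text
t: 35.05
ee_pos: [0.6185, 0.1452, 0.1527]
eef_rot: [0.0, -0.001, 1.0, 0.0]
ft_force: [-0.2, -0.5, -1.4]
width: 0.0245
grip_force: 60.5
t 35.0 tcp [0.6185 0.1452 0.1527] yaw 90.1 tilt 0.05 j6 -1.39 w 0.0245 F [-0.2 -0.5 -1.4] grip 60.5
[0.617, 0.145, 0.143, 90.0] -> [ 0.0015 -0.0002  0.0097] rz 0.0024
```

```bash
python3 -m pendant '[[0.0,0.001,0,0.003,0,0,0],[0.0,0.001,0,0.006,0,0,0],[0.0,0.001,0,0.008,0,0,0],[0.0,0.001,0,0.009,0,0,0],[0.0,0.001,0,0.009,0,0,0]]'; python3 go.py .617 .145 .143 90
```

```text
t: 35.55
ee_pos: [0.6174, 0.1451, 0.1431]
eef_rot: [0.0, -0.001, 1.0, 0.0]
ft_force: [-1.6, 0.7, 1.1]
width: 0.0244
grip_force: 61.1
t 35.5 tcp [0.6174 0.1451 0.1431] yaw 90.1 tilt 0.01 j6 -1.39 w 0.0244 F [-1.6  0.7  1.1] grip 61.1
[0.617, 0.145, 0.143, 90.0] -> [ 0.0004 -0.0001  0.0001] rz 0.0022
```

```bash
python3 -m pendant '[[0.05,0,0,0,0,0,0],[0.05,0,0,0,0,0,0],[0.05,0,0,0,0,0,0],[0.05,0,0,-0.02,0,0,0],[0.05,0,0,-0.05,0,0,0],[0.05,0,0,-0.09,0,0,0],[0.05,0,0,-0.12,0,0,0],[0.05,0,0,-0.12,0,0,0]]'; sed -i "s/(('A',(.409,.173)),/(('A',(.617,.145)),/" ears.py; python3 ears.py; python3 go.py .4235 .3525 .26 107 .4235 .3525 .13 107
```

```text
t: 36.35
ee_pos: [0.6196, 0.1455, 0.2676]
eef_rot: [0.003, -0.001, 1.0, 0.001]
ft_force: [0.3, 0.6, -0.0]
width: 0.0502
grip_force: 0.0
top A 0.14 758 592 147 75 142 5 ax 91.8 z [0.152 0.173]
top A 0.153 361 608 155 80 73 60 ax 175.8 z [0.171 0.174]
scene A 0.14 1146 618 145 103 124 40 ax 93.8 z [0.157 0.173]
scene A 0.153 618 624 137 90 100 37 ax 179.7 z [0.17  0.173]
scene B 0.14 560 425 353 106 26 17 ax -162.6 z [0.158 0.162]
scene B 0.153 449 423 353 90 26 17 ax -162.6 z [0.158 0.162]
t 36.5 tcp [0.6176 0.1451 0.2634] yaw 90.1 tilt 0.08 j6 -1.39 w 0.0503 F [-0.4  0.6 -0.7] grip 0.0
[0.4235, 0.3525, 0.26, 107.0] -> [0.1936 0.2078 0.0034] rz -0.2945
[0.4235, 0.3525, 0.13, 107.0] -> [0.1936 0.2078 0.1334] rz -0.2945
```

```bash
python3 -m pendant '[[0.06,0.194,0.208,0,0,0,-0.295],[0.06,0.194,0.208,0,0,0,-0.295],[0.06,0.194,0.208,0,0,0,-0.295],[0.06,0.194,0.208,0,0,0,-0.295],[0.06,0.194,0.208,0,0,0,-0.295],[0.06,0.194,0.208,0,0,0,-0.295],[0.06,0.194,0.208,0,0,0,-0.295],[0.06,0.194,0.208,0.04,0,0,-0.295],[0.06,0.194,0.208,0.07,0,0,-0.295],[0.06,0.194,0.208,0.07,0,0,-0.295],[0.06,0.194,0.208,0.07,0,0,-0.295]]'; python3 go.py .4235 .3525 .13 107
```

```text
t: 37.55
ee_pos: [0.4228, 0.352, 0.1926]
eef_rot: [-0.001, -0.148, 0.989, -0.001]
ft_force: [0.6, -0.2, 1.2]
width: 0.0605
grip_force: 0.0
t 37.5 tcp [0.4228 0.352  0.1926] yaw 107.0 tilt 0.12 j6 -1.23 w 0.0605 F [ 0.6 -0.2  1.2] grip 0.0
[0.4235, 0.3525, 0.13, 107.0] -> [-0.0008  0.0003  0.0626] rz 0.0001
```

```bash
python3 -m pendant '[[0.06,-0.001,0,0.025,0,0,0],[0.06,-0.001,0,0.05,0,0,0],[0.06,-0.001,0,0.062,0,0,0],[0.06,-0.001,0,0.062,0,0,0],[0.0,-0.001,0,0.062,0,0,0],[0.0,-0.001,0,0.062,0,0,0],[0.0,-0.001,0,0.062,0,0,0],[0.0,-0.001,0,0.062,0,0,0]]' 60; python3 go.py; python3 -m pendant '[[0.0,0,0,-0.02,0,0,0],[0.0,0,0,-0.05,0,0,0],[0.0,0,0,-0.09,0,0,0],[0.0,0,0,-0.13,0,0,0],[0.0,0,0,-0.17,0,0,0],[0.0,0,0,-0.195,0,0,0],[0.0,0,0,-0.195,0,0,0],[0.0,0,0,-0.195,0,0,0]]'; python3 go.py .617 .3 .325 90
```

```text
t: 38.35
ee_pos: [0.4245, 0.3536, 0.1324]
eef_rot: [0.001, -0.148, 0.989, 0.001]
ft_force: [-0.8, 1.0, 8.8]
width: 0.0243
grip_force: 59.1
t 38.4 tcp [0.4245 0.3536 0.1324] yaw 107.0 tilt 0.13 j6 -1.23 w 0.0243 F [-0.8  1.   8.8] grip 59.1
t: 39.15
ee_pos: [0.4237, 0.3529, 0.3263]
eef_rot: [0.0, -0.148, 0.989, 0.0]
ft_force: [-0.4, -0.2, -3.0]
width: 0.0242
grip_force: 60.0
t 39.1 tcp [0.4237 0.3529 0.3263] yaw 107.0 tilt 0.06 j6 -1.23 w 0.0242 F [-0.4 -0.2 -3. ] grip 60.0
[0.617, 0.3, 0.325, 90.0] -> [-0.1693 -0.1072  0.0013] rz 0.2973
```

```bash
python3 -m pendant '[[0.0,-0.012,-0.008,0,0,0,0.05],[0.0,-0.032,-0.02,0,0,0,0.12],[0.0,-0.052,-0.033,0,0,0,0.19],[0.0,-0.072,-0.046,0,0,0,0.25],[0.0,-0.092,-0.058,0,0,0,0.297],[0.0,-0.112,-0.071,0,0,0,0.297],[0.0,-0.132,-0.083,0,0,0,0.297],[0.0,-0.15,-0.095,0,0,0,0.297],[0.0,-0.163,-0.103,0,0,0,0.297],[0.0,-0.169,-0.107,0,0,0,0.297],[0.0,-0.169,-0.107,0,0,0,0.297],[0.0,-0.169,-0.107,0,0,0,0.297]]'; python3 go.py .617 .3 .153 90;  python3 v.py scene 380 240 120 e2.png
```

```text
t: 40.35
ee_pos: [0.6161, 0.3002, 0.3255]
eef_rot: [-0.0, 0.0, 1.0, -0.0]
ft_force: [-0.2, 0.2, -2.5]
width: 0.0243
grip_force: 60.0
t 40.4 tcp [0.6161 0.3002 0.3255] yaw 90.0 tilt 0.05 j6 -1.16 w 0.0243 F [-0.2  0.2 -2.5] grip 60.0
[0.617, 0.3, 0.153, 90.0] -> [-0.0009 -0.0002  0.1725] rz -0.0
```

View pics/e2.png

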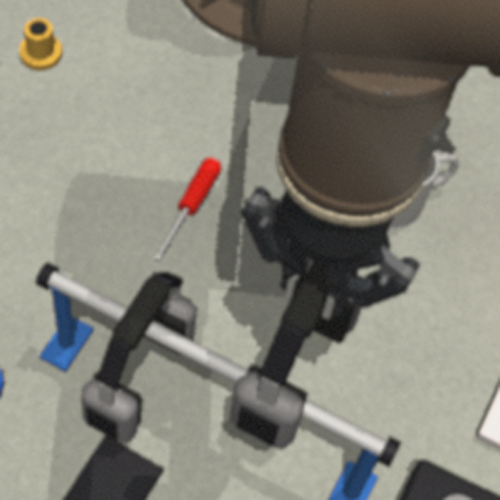

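A hangs square and upright at (140,320) in the crop. B is held over the bar at (290,350), level.

```bash
python3 -m pendant '[[0.0,0,0,0.02,0,0,0],[0.0,0,0,0.045,0,0,0],[0.0,0,0,0.07,0,0,0],[0.0,0,0,0.095,0,0,0],[0.0,0,0,0.12,0,0,0],[0.0,0,0,0.145,0,0,0],[0.0,0,0,0.165,0,0,0],[0.0,0,0,0.173,0,0,0],[0.0,0,0,0.177,0,0,0],[0.0,0,0,0.180,0,0,0],[0.0,0,0,0.182,0,0,0],[0.0,0,0,0.182,0,0,0]]'; python3 go.py .617 .3 .144 90
```

```text
t: 41.6
ee_pos: [0.617, 0.3003, 0.1445]
eef_rot: [0.0, -0.0, 1.0, 0.0]
ft_force: [0.1, -0.6, -2.0]
width: 0.0242
grip_force: 59.9
t 41.6 tcp [0.617  0.3003 0.1445] yaw 90.0 tilt 0.05 j6 -1.16 w 0.0242 F [ 0.1 -0.6 -2. ] grip 59.9
[0.617, 0.3, 0.144, 90.0] -> [-0.     -0.0003  0.0005] rz 0.0002
```

```bash
python3 -m pendant '[[0.05,0,0,0,0,0,0],[0.05,0,0,0,0,0,0],[0.05,0,0,0,0,0,0],[0.05,0,0,-0.02,0,0,0],[0.05,0,0,-0.05,0,0,0],[0.05,0,0,-0.09,0,0,0],[0.05,0,0,-0.13,0,0,0],[0.05,0.1,0.03,-0.18,0,0,0],[0.05,0.2,0.06,-0.18,0,0,0],[0.05,0.2,0.06,-0.18,0,0,0],[0.05,0.2,0.06,-0.18,0,0,0],[0.05,0.2,0.06,-0.18,0,0,0]]'; python3 go.py
```

```text
t: 42.8
ee_pos: [0.4131, 0.361, 0.3253]
eef_rot: [0.0, -0.001, 1.0, 0.001]
ft_force: [-0.0, -0.4, 0.6]
width: 0.0501
grip_force: 0.0
t 42.8 tcp [0.4131 0.361  0.3253] yaw 90.1 tilt 0.07 j6 -0.91 w 0.0501 F [-0.  -0.4  0.6] grip 0.0
```

```bash
python3 - <<'E'
from h import *
p=read_camera("top");q=read_camera("scene")
a=p['image'][150:390,120:580];b=q['image'][100:400,90:520]
save({'image':cv2.resize(a,(800,417))},'f1.png');save({'image':cv2.resize(b,(800,558))},'f2.png')
for c,r in (('top',p),('scene',q)):
    print(c,{n:[(round(x['score'],2),np.round(x['point'],3).tolist()) for x in spotter.boxes_of(n,r)[:2]] for n in ('sprocket','roller','bushing','link','bearing','screwdriver')})
E
python3 bar.py
```

```text
top {'sprocket': [], 'roller': [(0.94, [0.424, -0.35, 0.035])], 'bushing': [(0.64, [0.606, 0.296, 0.135]), (0.6, [0.29, -0.189, 0.028])], 'link': [(0.66, [0.652, -0.113, 0.119]), (0.63, [0.534, -0.368, 0.016])], 'bearing': [(0.56, [0.472, -0.31, 0.028]), (0.56, [0.652, -0.11, 0.115])], 'screwdriver': [(0.73, [0.378, 0.086, 0.023])]}
scene {'sprocket': [], 'roller': [(0.87, [0.429, -0.347, 0.044])], 'bushing': [(0.95, [0.294, -0.187, 0.026]), (0.7, [0.43, -0.263, 0.033])], 'link': [(0.72, [0.543, -0.368, 0.02]), (0.3, [0.624, 0.236, 0.145])], 'bearing': [(0.69, [0.483, -0.303, 0.026])], 'screwdriver': [(0.7, [0.38, 0.089, 0.016]), (0.56, [0.542, -0.366, 0.018])]}
scene new 244 132.4 [ 0.655 -0.109  0.117] [ 0.624 -0.141  0.112] [ 0.684 -0.077  0.123]
top new 235 132.0 [ 0.655 -0.11   0.118] [ 0.625 -0.142  0.113] [ 0.683 -0.078  0.122]
```

View pics/f2.png

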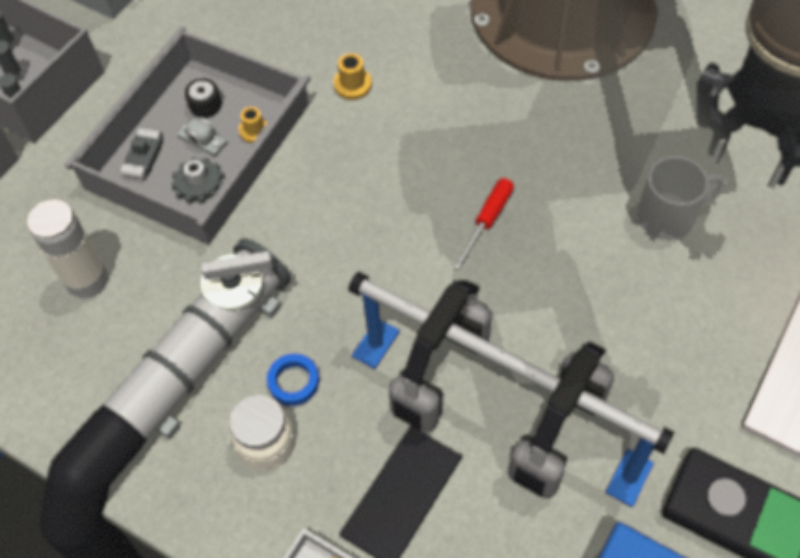

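The final view shows all five parts in the bin around (200,140) and both ear defenders upright on the rail at (440,340) and (565,400). The damper is at the half mark and the bystanders look in place. I'll check that the ear defenders are still, then hand in.

```bash
sed -i "s/('B',(.423,.35))/('B',(.617,.3))/; s/(.14,.153)/(.162,)/" ears.py; python3 ears.py; python3 -m pendant '[[0.05,0,0,0,0,0,0],[0.05,0,0,0,0,0,0],[0.05,0,0,0,0,0,0],[0.05,0,0,0,0,0,0],[0.05,0,0,0,0,0,0],[0.05,0,0,0,0,0,0],[0.05,0,0,0,0,0,0],[0.05,0,0,0,0,0,0]]' >/dev/null; python3 ears.py
```

```text
top A 0.162 549 617 144 96 26 1 ax -179.6 z [0.171 0.174]
top B 0.162 554 615 299 25 99 88 ax 179.0 z [0.171 0.174]
scene A 0.162 530 617 144 96 27 0 ax -179.9 z [0.17  0.174]
scene B 0.162 582 616 299 26 97 90 ax 179.8 z [0.17  0.174]
top A 0.162 548 617 144 95 26 1 ax -179.8 z [0.171 0.174]
top B 0.162 553 617 299 25 97 89 ax 178.9 z [0.171 0.174]
scene A 0.162 521 618 144 97 27 1 ax -179.9 z [0.171 0.174]
scene B 0.162 582 615 299 26 96 90 ax 179.8 z [0.17  0.174]
```

```bash
python3 -c "
from cell import arm
print(arm.finish_job())"
```

```text
the job is handed in; nothing more can be done
None
```

I handed the job in after about 45 s of robot time: the damper measures about 45° open, all five track parts are in the bin, both ear defenders hang still and square on the rail, and no bystander looked moved in the last picture; the hand-in gave no verdict back.

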